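Load the sprung cell bay of a work lamp

TASK

Load the green cell into the open work lamp: take it from the wooden rest, push its flat end in at a slant under the black hood against the sprung stud, tip the nub end down behind the red wall so that the cell lies fully down on its ribs, and ease it forward until the nub rests on its contact under the little roof. Be gentle: do not drive the stud hard onto its stop or force the cell against the lamp, and do not lean on the lamp with the hand. Leave the grey spent cell on its rest and the cover, screwdriver and tape measure where they lie, and let go of the cell.

Things in the scene. Friction and masses are not known exactly. Their poses are not given: they have to be found in the camera images.
- fresh_cell: Charged cylinder cell, green sleeve, white band near its nub end; 26 mm diameter, body 64 mm long, 0.07 to 0.14 kg. Origin: centre of the body, on its axis. x axis: along the cell toward the nub; flat end at x = -32 mm, nub end face at +32 mm, nub 8 mm in diameter and 5 mm long. Starts lying on the rest, axis 29 mm above the bench.
- nub_tip (a point): Tip of the green cell's nub, on the cell's axis, 37 mm from the cell's origin.
- spent_cell: Spent cell of the same size and axes with a grey sleeve, on the same rest in line with the green one, 80 to 88 mm from centre to centre; either of the two may be nearer the lamp. Must stay.
- rest: Fixed wooden rest: board 190 x 70 x 12 mm with four V-notched cross pieces 8 mm thick, tops 24 mm above the bench, at x = +-20 and +-64 mm, on which the two cells lie in one line, centres at x = about +-42 mm; between them both sides of a cell are free down to the board. End stops 26 mm high. Origin: centre of its underside; x axis: the way the nubs point.
- lamp: Fixed LED work lamp lying on its lens, back open: tray 176 x 140 mm, floor at z = 18 mm, yellow rim with inner faces at y = +-64 mm, top 41.5 mm; steel tube stand outside. Origin: centre of its underside; x axis along the cell bay from the stud to the fixed contact, z up. Seated cell: origin at x = 0, y = 0, z = 33 mm, its x along the lamp's x.
- cradle (a point): Centre of the seated cell (x = 0, y = 0, z = 33 mm in the lamp's frame). It lies on two smooth saddle ribs, 6 mm thick, at x = -23 and +23 mm: flat in the middle (z = 20 mm), with 45 degree guides beside it, 29.5 mm high, that leave it 3 mm of play to each side. Between the ribs the cell's sides are free for fingers down to the tray floor, 15 mm under this point.
- hood_edge (a point): Front lower edge of the black hood over the spring end, in the middle: x = -26, y = 0, z = 57 mm in the lamp's frame. The hood runs from there to x = -64 mm, 5 mm thick, top 62 mm; 38 mm clear between its cheeks, back wall at x = -50 mm. The cell's flat end enters under it with the nub end about 25 degrees up and the flat end's centre at z = 33 to 35 mm.
- wall_top (a point): Top edge of the red wall's face at the contact end: x = 33, y = 0, z = 43 mm in the lamp's frame; the wall is 40 mm wide. In its middle a pocket 13 mm wide and 4 mm deep takes the nub, under a roof with its underside at z = 39.5 mm. The nub gets down behind the wall only while the stud is in by more than about 7 mm, then comes 4 mm forward under the roof.
- plus_contact (a point): Point of the brass contact at the back of the pocket where the nub's tip rests when seated: x = 37, y = 0, z = 33 mm in the lamp's frame. The brass is smooth (friction 0.2): once the nub bears on it with the spring behind it, a light downward push of some 5 to 8 N brings the cell home on its ribs if it hangs a little above them.
- stud (a joint): Travel of the sprung stud toward the lamp's -x, in m: 0 free, 0.0098 on its rigid stop. It pushes back with 6 N plus 1.1 N per mm: about 10 N with the cell seated (0.003 to 0.004), about 14 N where the nub just passes the wall (0.007 to 0.008), 17 N at the stop. An arm sent to a position yields to it by some millimetres.
- stud_tip (a point): Tip of the stud's polished brass dome (7 mm radius, friction 0.15): x = -28 mm, y = 0, z = 33 mm in the lamp's frame when free; moves with the stud.
- lamp_cover: Grey plastic back cover of the lamp, 164 x 128 x 16 mm with ribs, lying loose to the right of the vise. Origin: centre of its underside. Must stay.
- screwdriver: Red-handled screwdriver 200 mm long, lying loose on the bench near its front edge, left of the vise; handle along its +y. Must stay.
- tape_measure: Yellow tape measure 37 x 76 x 65 mm standing left of the lamp. Must stay.
There are look-alikes about, which are no part of the job. Of the things that look like the fresh_cell, the largest one is meant.

How it is judged:
By the outcome, as a careful person would: the job done as asked, in the order asked, and still so for the second after the job is handed in, with the robot touching nothing.
It also fails if it takes over 58 s, if anything falls off the work surface, if the arm or the gripper's body presses on something with over 40 N, if the wrist force passes 120 N, or if a joint passes its speed limit or range.

ROBOT

A 6-joint arm with a two-finger parallel gripper is mounted at the origin on a cart in front of the work surface, level with it; the furniture and walls round the work are solid. World frame = base frame: x ahead of the robot, y to its left, z up, the work surface at z = 0. Lengths are in m, angles in rad, forces in N, time in s.
With the tool pointing down it reaches from about 0.25 to 0.725 m from the base axis. Payload 4 kg.
Tool frame: the origin (TCP) lies between the finger pads; the fingertips stand 8 mm ahead of it and the grasp point (between the pads) lies 11 mm behind it (bot.tip_reach is the distance from the TCP to the fingertips, in m); z points along the fingers, y is the line along which they close (so a half turn about z gives the same grasp; the last joint's range is limited). The gripper opens to 85 mm and grips with 20 to 120 N. Pads are 22 mm wide; open, the fingers measure 114 mm over their backs; the gripper's body (76 mm by 85 mm) begins 54 mm behind the grasp point. The pads swing forward as they close: fully open they stand 13 mm farther back than shut.
Start: joints at [1.18, 0.241, 0.005, 1.335, 0, 1.571], TCP at [0.19, 0.462, 0.239] pointing down, gripper open.
Joint ranges: [-2.72, 2.72], [-1.05, 1.87], [-1.09, 1.28], [-1.99, 2.15], [-1.42, 1.44], [-3.14, 3.14]. Speed limits (rad/s): [2.79, 2.79, 3.14, 3.14, 3.14, 3.14].

INTERFACE

Orientations are given as a unit quaternion [x, y, z, w].
In Python, from workcell import bot gives the robot as it stands.
- The arm moves only by the tool move_arm, never from a script. Its argument "deltas" is a list of rows, each a list of 7 numbers: the opening, from 0 (shut) to 1 (fully open), then the shift along the tool's x, y, z in mm, then the turn, a rotation vector about the tool's x, y, z in degrees. In form: [[gripper, tx, ty, tz, ax, ay, az], ...]. A call has 1 to 10 rows; each row shifts and turns the commanded pose from where the row before left it, along the tool's axes as they then stand; what a row does not reach is not made up. A row lasts 1/12 s, in which the tool goes at most 41.7 mm and 7.16 degrees, less where a joint would pass 70% of its speed; a pose out of reach is approached as far as the arm can. A call is refused whole if a number of a shift passes 41.7 or a number of a turn 7.16, either way. A call with a gripper value outside its range is refused whole. The fingers move at their own pace and stop on an object; the grip force is fixed at half the most. Time passes only in rows, so rows that do not move let the fingers close. It gives the time, the measured TCP pose, the force, the opening and the grip force at its end, in the units of the state.
- bot.get_obs(): the state, without advancing time (a new reading comes with each control period).
- bot.camera(name): name is "side" or "top" or "wrist"; returns the picture (480x640x3 uint8, blue, green, red); there is no depth.
- bot.calibration(name): a dict with "K" (3x3 intrinsics, pixels), "position" and "orientation" of the camera in the world. Camera axes: x right, y down, z forward; pixel columns grow to the right and rows downward; lengths in m; the calibration is good to about 2 mm. A picture is of the moment at which its call begins: read the wrist's pose just before it. calibration takes no time and is no camera call; for the wrist camera it gives the pose at the moment of the call.
- bot.job_done(): hands the job in; it is judged then, once.
Trained networks look in the newest picture that a camera, given by its name, has taken for a name from the list of things; names that differ only in an ending like _2 or _b are one class to them, and where a whole thing is asked for, a point or a joint stands for the part that bears it (a point fixed in the world has none). Each returns a list of dicts, best first, with "conf" (0 to 1); they miss things now and then, are a little off and sometimes report something else, mostly with a low value. They report only what shows in the picture. A call takes as long as a camera call. They do not tell look-alikes from the thing itself.
- bot.outline_of(query, camera): "pixels" (480x640 bool, what is visible of it) and "rect" ([left, top, width, height] in pixels, round what is visible of it).
The state is a dict: "clock": time; "joint_pos": joint angles; "joint_vel": joint speeds; "tau": joint torques, N m; "eef_pos": TCP position; "tool_rot": TCP orientation; "ft_force": force on the tool from outside, world axes, zero at the start; "ft_torque": the same for the moment, N m; "grip_width": finger opening in m; "grasp_force": force on a finger pad.
Only numpy, scipy, OpenCV 4.12 (cv2) and the standard library are available. Lean on these libraries where they do the work, as an engineer would, in place of code of your own. Each camera call takes 0.05 s, during which the arm holds its last target. There are 200 camera calls.

## Working session

There is one attempt and no reset: what is moved stays moved. The work goes in short steps, Python scripts to look and compute and a tool call to move; the robot and the scene stay as the last step left them, time stands still between calls to the robot, and variables do not carry over. Pictures are saved under pics/ and viewed, at most 10 in all, crops included, and the job is handed in when it is done.

Besides the shell and the picture viewer there is one more tool, called after "Emit:" by a JSON object that holds its "name" and its "arguments", one argument or row to a line. move_arm: Moves the arm, as the interface text tells. Its arguments: {"type":"object","properties":{"deltas":{"type":"array","items":{"type":"array","items":{"type":"number"}}}},"required":["deltas"]}

```bash
mkdir -p pics; ls; python3 - <<'E'
from workcell import bot
import cv2
for n in ("top","side"):
    im=bot.camera(n); cv2.imwrite(f"pics/{n}0.png",im)
    c=bot.calibration(n); print(n,c)
    for q in ("fresh_cell","spent_cell","rest","lamp"):
        for d in bot.outline_of(q,n)[:3]: print(q,round(d["conf"],2),d["rect"])
print(bot.get_obs())
E
```

```text
pics
top {'K': array([[481.26476975,   0.        , 322.5449152 ],
       [  0.        , 481.26476975, 243.70693072],
       [  0.        ,   0.        ,   1.        ]]), 'position': array([0.33192393, 0.02798376, 1.30572646]), 'orientation': array([ 0.70584844, -0.70223647,  0.07051722, -0.06057425])}
fresh_cell 0.78 [374.3, 228.6, 22.9, 11.4]
fresh_cell 0.7 [308.2, 229.5, 9.8, 23.0]
fresh_cell 0.51 [317.1, 180.9, 7.3, 18.7]
spent_cell 0.79 [342.7, 229.9, 21.4, 10.9]
spent_cell 0.49 [209.0, 231.7, 79.6, 65.8]
rest 0.83 [332.5, 220.5, 75.5, 34.6]
lamp 0.59 [212.2, 229.2, 75.3, 71.7]
side {'K': array([[440.39477456,   0.        , 324.25423457],
       [  0.        , 440.39477456, 237.34252183],
       [  0.        ,   0.        ,   1.        ]]), 'position': array([ 0.41151953, -0.7012026 ,  0.75061189]), 'orientation': array([ 0.91424756, -0.10996007,  0.04911722, -0.38684322])}
fresh_cell 0.67 [338.7, 283.4, 18.8, 29.0]
fresh_cell 0.59 [363.1, 233.6, 25.6, 8.0]
fresh_cell 0.59 [306.3, 237.0, 20.5, 8.6]
spent_cell 0.69 [321.4, 253.8, 23.0, 27.8]
spent_cell 0.63 [242.1, 169.4, 71.4, 60.1]
spent_cell 0.54 [335.2, 279.1, 23.6, 34.3]
rest 0.88 [311.2, 249.5, 61.4, 82.3]
lamp 0.98 [242.7, 171.3, 72.9, 55.2]
{'clock': 0.5, 'joint_pos': array([1.18000566e+00, 2.40656282e-01, 4.90353758e-03, 1.33518292e+00,
       2.08221857e-05, 1.57079637e+00]), 'joint_vel': array([-3.35861671e-04,  5.40717264e-05,  1.25037952e-03, -1.44450318e-03,
        2.63721493e-04, -3.72084999e-04]), 'tau': array([ 6.64846884e-04, -3.71858132e+01,  2.52461904e+01,  2.73734382e-03,
        2.23770911e-05, -3.60743243e-06]), 'eef_pos': array([0.19043881, 0.46226929, 0.23924143]), 'tool_rot': array([ 1.94154384e-01,  9.80970983e-01, -6.63239567e-05, -2.37399240e-05]), 'ft_force': array([-0.36576073,  0.81441698,  0.32520456]), 'ft_torque': array([-0.0149927 , -0.05314957,  0.01428503]), 'grasp_force': 0.0, 'grip_width': 0.08551392899828043}
```

View pics/top0.png

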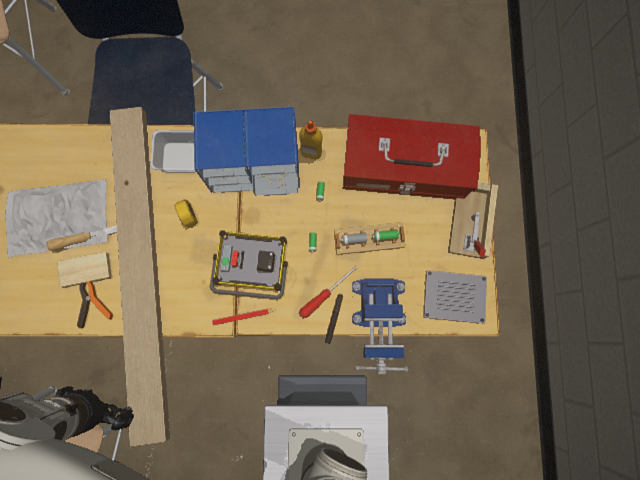

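View pics/side0.png

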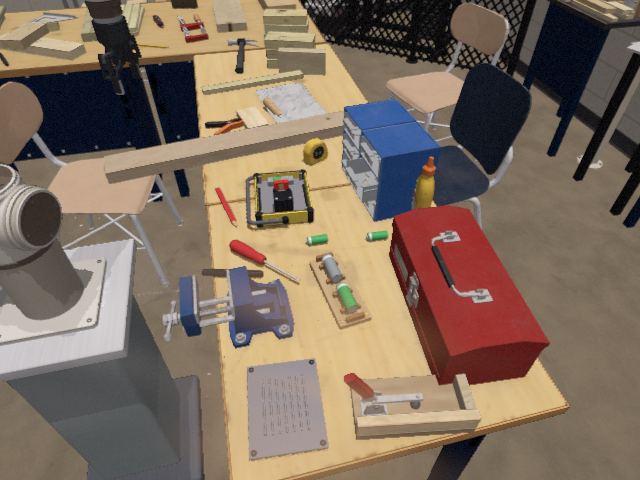

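The top view shows the lamp at about (250,263), with its hood at (265,262) and red wall at (236,258), so the lamp's x points image-left. The rest is at (370,238), with the green cell at (386,236) and the grey one at (354,239). The small green cells at (313,241) and (320,190) are look-alikes. The side view agrees with this.

```bash
cat > h.py <<'E'
from workcell import bot
import numpy as np, cv2
from scipy.spatial.transform import Rotation as R
def ray(c,uv):
    d=R.from_quat(c["orientation"]).apply(np.linalg.solve(c["K"],[uv[0],uv[1],1.])); return np.array(c["position"]),d
def onz(c,uv,z):
    p,d=ray(c,uv); return p+d*(z-p[2])/d[2]
def proj(c,P):
    q=R.from_quat(c["orientation"]).inv().apply(np.atleast_2d(P)-c["position"]); q=q@c["K"].T; return q[:,:2]/q[:,2:]
def tri(obs):
    A=np.zeros((3,3));b=np.zeros(3)
    for c,uv in obs:
        p,d=ray(c,uv); d=d/np.linalg.norm(d); M=np.eye(3)-np.outer(d,d); A+=M;b+=M@p
    return np.linalg.solve(A,b)
def outline(q,n,k=3):
    for d in bot.outline_of(q,n)[:k]: yield d["conf"],d["rect"],d["pixels"]
E
python3 - <<'E'
from h import *
c=bot.calibration("top")
np.set_printoptions(precision=4,suppress=True)
for n,uv,z in [("green",(386,236),.029),("grey",(354,239),.029),("rest",(370,238),.01),("hood",(265,262),.062),("red",(236,258),.043),("lamp",(250,262),.03),("timber",(140,270),.05)]: print(n,onz(c,uv,z))
w=bot.calibration("wrist");o=bot.get_obs();Rt=R.from_quat(o["tool_rot"])
print("cam in tool",w["K"],Rt.inv().apply(w["position"]-o["eef_pos"]),(Rt.inv()*R.from_quat(w["orientation"])).as_matrix(),Rt.as_matrix())
E
```

```text
green [ 0.5942 -0.1617  0.029 ]
grey [ 0.5853 -0.0747  0.029 ]
rest [ 0.5922 -0.1203  0.01  ]
hood [0.5161 0.1607 0.062 ]
red [0.5292 0.2397 0.043 ]
lamp [0.5206 0.2041 0.03  ]
timber [0.4948 0.4876 0.05  ]
cam in tool [[358.6682   0.     317.4788]
 [  0.     358.6682 244.3754]
 [  0.       0.       1.    ]] [ 0.0714 -0.0004 -0.1343] [[-0.0003 -0.9611 -0.2761]
 [ 1.     -0.0002 -0.0006]
 [ 0.0005 -0.2761  0.9611]] [[-0.9246  0.3809 -0.0001]
 [ 0.3809  0.9246 -0.0001]
 [ 0.     -0.0001 -1.    ]]
```

```bash
cat >> h.py <<'E'
def toolR(yaw,pitch=0):
    "tool down with tool x at yaw (deg); pitch>0 leans the gripper body toward -x_tool (lifts +x side of a held thing)"
    y=np.radians(yaw); X=np.array([np.cos(y),np.sin(y),0]);Z=np.array([0,0,-1.]);M=np.c_[X,np.cross(Z,X),Z]
    return R.from_matrix(M)*R.from_euler('y',pitch,degrees=True)
def plan(pos,rot,n,g,start=None):
    o=bot.get_obs(); p0=o["eef_pos"];r0=R.from_quat(o["tool_rot"])
    if start: p0,r0=start
    rv=(r0.inv()*rot).as_rotvec(degrees=True); step=R.from_rotvec(rv/n,degrees=True); rows=[]; r=r0; p=np.array(p0)
    for i in range(n):
        t=r.inv().apply((np.array(pos)-p)*1000/(n-i)); t=np.round(t,1); a=np.round(rv/n,2)
        rows.append([g,*t.tolist(),*a.tolist()]); p=p+r.apply(t)/1000; r=r*R.from_rotvec(a,degrees=True)
    print(str(rows).replace(' ',''))
E
python3 - <<'E'
from h import *
print(bot.tip_reach, toolR(80).as_matrix().round(2).tolist(), toolR(80,20).apply([1,0,0]))
plan([.524,.219,.16],toolR(80),12,1)
E
```

```text
0.008 [[0.17, 0.98, 0.0], [0.98, -0.17, 0.0], [0.0, 0.0, -1.0]] [0.16317591 0.92541658 0.34202014]
[[1,-33.4,-8.2,6.6,-0.0,0.0,6.47],[1,-34.1,-4.3,6.6,-0.0,0.0,6.47],[1,-34.4,-0.5,6.6,-0.0,0.0,6.47],[1,-34.2,3.4,6.6,-0.0,0.0,6.47],[1,-33.6,7.3,6.6,-0.0,0.0,6.47],[1,-32.6,11.0,6.6,-0.0,0.0,6.47],[1,-31.2,14.6,6.6,-0.0,0.0,6.47],[1,-29.3,18.0,6.6,-0.0,0.0,6.47],[1,-27.1,21.2,6.6,-0.0,0.0,6.47],[1,-24.5,24.1,6.6,-0.0,0.0,6.47],[1,-21.7,26.8,6.6,-0.0,0.0,6.47],[1,-18.5,29.0,6.6,-0.0,0.0,6.47]]
```

Emit:
{"name": "move_arm", "arguments": {
  "deltas": [
    [1,-33,-8,6.6,0,0,6.5],
    [1,-34,-4,6.6,0,0,6.5],
    [1,-34,0,6.6,0,0,6.5],
    [1,-34,3,6.6,0,0,6.5],
    [1,-34,7,6.6,0,0,6.5],
    [1,-33,11,6.6,0,0,6.5],
    [1,-31,15,6.6,0,0,6.5],
    [1,-29,18,6.6,0,0,6.5],
    [1,-27,21,6.6,0,0,6.5],
    [1,-24,24,6.6,0,0,6.5]
  ]
}}

```text
clock: 1.33
eef_pos: [0.4684, 0.2592, 0.1731]
tool_rot: [0.693, 0.721, 0.0, 0.0]
ft_force: [-0.7, -0.2, -0.1]
grip_width: 0.0854
grasp_force: 0.0
```

Emit:
{"name": "move_arm", "arguments": {
  "deltas": [
    [1,-22,27,6.6,0,0,6.5],
    [1,-18,29,6.6,0,0,6.5],
    [1,0,0,0,0,0,0],
    [1,0,0,0,0,0,0]
  ]
}}

```text
clock: 1.67
eef_pos: [0.5237, 0.2183, 0.1592]
tool_rot: [0.769, 0.639, -0.001, -0.0]
ft_force: [0.2, 0.3, 0.8]
grip_width: 0.0853
grasp_force: 0.0
```

```bash
python3 - <<'E'
from h import *
import pickle
o=bot.get_obs();print(o["clock"],o["eef_pos"],o["joint_vel"].round(3))
c=bot.calibration("wrist");im=bot.camera("wrist");cv2.imwrite("pics/w1.png",im);pickle.dump((c,o),open("w1.pkl","wb"))
for q in ("hood_edge","wall_top","plus_contact","stud","lamp","cradle"):
    for a in outline(q,"wrist",2): print(q,round(a[0],2),a[1])
plan([.592,-.104,.16],toolR(96),12,1)
E
```

```text
1.6667 [0.52373729 0.21825299 0.15916918] [ 0.047 -0.028 -0.02   0.011  0.011 -0.006]
hood_edge 0.87 [188.8, 116.3, 233.1, 251.6]
wall_top 0.65 [182.8, 113.2, 238.5, 252.7]
plus_contact 0.79 [188.0, 115.8, 234.0, 254.5]
stud 0.48 [320.4, 286.1, 18.9, 15.2]
lamp 0.63 [183.1, 117.5, 238.2, 252.2]
cradle 0.81 [189.9, 118.1, 229.4, 251.0]
[[1,-25.6,10.5,0.0,0.0,-0.0,-1.36],[1,-25.8,9.9,0.1,0.0,-0.0,-1.36],[1,-26.1,9.3,0.0,0.0,-0.0,-1.36],[1,-26.3,8.7,0.1,0.0,-0.0,-1.36],[1,-26.5,8.1,0.0,0.0,-0.0,-1.36],[1,-26.6,7.5,0.1,0.0,-0.0,-1.36],[1,-26.8,6.8,0.0,0.0,-0.0,-1.36],[1,-27.0,6.2,0.1,0.0,-0.0,-1.36],[1,-27.1,5.5,0.0,0.0,-0.0,-1.36],[1,-27.2,4.9,0.1,0.0,-0.0,-1.36],[1,-27.4,4.2,0.0,0.0,-0.0,-1.36],[1,-27.5,3.6,0.1,0.0,-0.0,-1.36]]
```

View pics/w1.png

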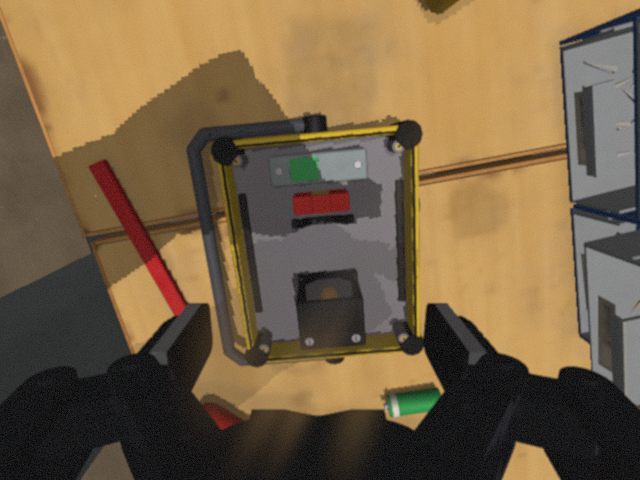

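The lamp is clear: the hood's front edge runs at about (298–361, 272), and the red wall's face edge at about (293–350, 213). Next I enlarge that part to fit the pose.

```bash
python3 - <<'E'
from h import *
im=cv2.imread("pics/w1.png")[110:375,180:440]
cv2.imwrite("pics/w1z.png",cv2.convertScaleAbs(cv2.resize(im[:255],None,fx=3,fy=2.35,interpolation=cv2.INTER_CUBIC) if 0 else cv2.resize(im,(585,596),interpolation=cv2.INTER_CUBIC),alpha=1.6,beta=20))
E
```

```text
(no output)
```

View pics/w1z.png

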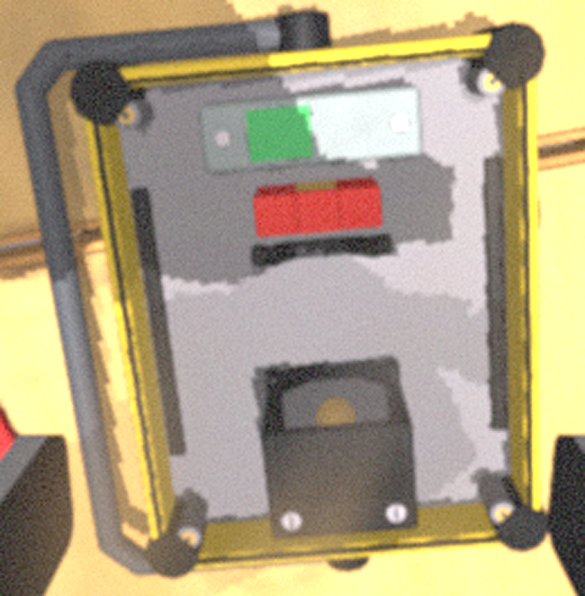

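Emit:
{"name": "move_arm", "arguments": {
  "deltas": [
    [1,-26,10,0,0,0,-1.4],
    [1,-26,10,0,0,0,-1.4],
    [1,-26,9,0,0,0,-1.4],
    [1,-26,9,0,0,0,-1.4],
    [1,-26,8,0,0,0,-1.4],
    [1,-27,8,0,0,0,-1.4],
    [1,-27,7,0,0,0,-1.4],
    [1,-27,6,0,0,0,-1.4],
    [1,-27,5,0,0,0,-1.4],
    [1,-27,5,0,0,0,-1.4]
  ]
}}

```text
clock: 2.85
eef_pos: [0.5808, -0.0512, 0.1606]
tool_rot: [0.684, 0.73, 0.0, 0.0]
ft_force: [-0.0, -0.2, -1.0]
grip_width: 0.0853
grasp_force: 0.0
```

Emit:
{"name": "move_arm", "arguments": {
  "deltas": [
    [1,-27,4,0,0,0,-1.4],
    [1,-27,4,0,0,0,-1.4],
    [1,0,0,0,0,0,0],
    [1,0,0,0,0,0,0]
  ]
}}

```text
clock: 3.18
eef_pos: [0.5929, -0.1046, 0.1602]
tool_rot: [0.667, 0.745, 0.0, 0.0]
ft_force: [0.0, 0.6, -0.5]
grip_width: 0.0854
grasp_force: 0.0
```

```bash
python3 - <<'E'
from h import *
import pickle
o=bot.get_obs();print(o["clock"],o["eef_pos"],o["joint_vel"].round(3))
c=bot.calibration("wrist");im=bot.camera("wrist");cv2.imwrite("pics/w2.png",im);pickle.dump((c,o),open("w2.pkl","wb"))
for q in ("fresh_cell","spent_cell","rest"):
    for a in outline(q,"wrist",2): print(q,round(a[0],2),a[1])
E
```

```text
3.1833 [ 0.59293501 -0.10462107  0.16020115] [ 0.037 -0.012 -0.02   0.005  0.01   0.005]
fresh_cell 0.98 [302.4, 258.2, 30.0, 91.6]
fresh_cell 0.81 [476.4, 67.9, 82.5, 39.4]
spent_cell 0.84 [299.1, 147.7, 34.7, 96.3]
rest 0.58 [272.4, 128.8, 90.0, 227.0]
rest 0.19 [299.0, 259.9, 34.2, 87.3]
```

View pics/w2.png

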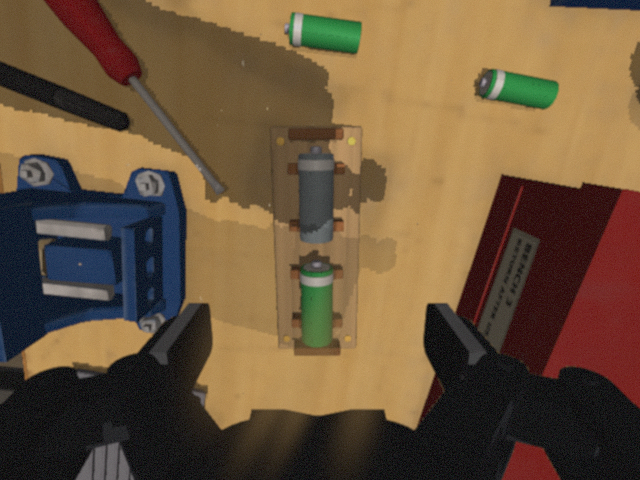

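The nubs point image-up, which is world +y and the same way as the lamp's x, so no flip is needed. In the lamp crop, the hood's top front edge runs from (262,432) to (410,420) and the wall's top face edge from (257,237) to (382,227).

```bash
python3 - <<'E'
from h import *
import pickle
from scipy.optimize import least_squares
np.set_printoptions(precision=4,suppress=True)
c,o=pickle.load(open("w1.pkl","rb"))
Z=lambda a,b:(180+a*260/585,110+b*265/596)
L=[onz(c,Z(*p),z) for p,z in [((262,432),.062),((410,420),.062),((257,237),.043),((382,227),.043)]]
h=(L[0]+L[1])/2;w=(L[2]+L[3])/2
print("hood",h,np.linalg.norm(L[1]-L[0]),"wall",w,np.linalg.norm(L[3]-L[2]),"dist",np.linalg.norm((w-h)[:2]))
d=(w-h)[:2];print("yaw long",np.degrees(np.arctan2(d[1],d[0])),[np.degrees(np.arctan2(*(a-b)[:2][::-1]))+90 for a,b in((L[1],L[0]),(L[3],L[2]))])
# rim posts for yaw
P=[onz(c,Z(*p),.0415) for p in [(100,95),(516,52),(174,552),(522,524)]]
print("posts",np.array(P),"ctr",np.mean(P,0))
for a,b in((2,0),(3,1)): v=P[b]-P[a];print(np.degrees(np.arctan2(v[1],v[0])),np.linalg.norm(v))
for a,b in((0,1),(2,3)): v=P[b]-P[a];print(np.degrees(np.arctan2(v[1],v[0]))+90,np.linalg.norm(v))
# cell
c,o=pickle.load(open("w2.pkl","rb"))
im=cv2.imread("pics/w2.png")
hsv=cv2.cvtColor(im,cv2.COLOR_BGR2HSV)
m=cv2.inRange(hsv,(50,100,40),(75,255,255));m[:240]=0;m[:,:280]=0;m[:,350:]=0
ys,xs=np.nonzero(m);print("green rows",ys.min(),ys.max())
for r in range(ys.min(),ys.max()+1,8):
    x=xs[ys==r];
    if len(x):print(r,x.min(),x.max(),end="; ")
print()
# grey line and end points
for uv,z in [((317,287),.029),((316,340),.029),((316.5,160),.029),((316.5,235),.029),((316.5,264),.033)]: print(uv,onz(c,uv,z))
E
```

```text
hood [0.5235 0.1807 0.062 ] 0.04636629111674838 wall [0.5291 0.2384 0.043 ] 0.03950362053370224 dist 0.05803408321288396
yaw long 84.51481734158432 [np.float64(84.53275592160992), np.float64(84.10086847003123)]
posts [[0.4713 0.2917 0.0415]
 [0.5965 0.281  0.0415]
 [0.4571 0.1335 0.0415]
 [0.5805 0.1221 0.0415]] ctr [0.5263 0.2071 0.0415]
84.86832900287163 0.15884978285097218
84.25369654323652 0.1596976757617421
85.11622398437554 0.12557540076693818
84.73168588880063 0.12386147604340474
green rows 266 344
266 302 302; 274 304 328; 290 302 329; 298 301 328; 306 302 327; 314 302 326; 322 305 325; 330 315 322; 338 319 319; 
(317, 287) [ 0.5957 -0.146   0.029 ]
(316, 340) [ 0.6    -0.1934  0.029 ]
(316.5, 160) [ 0.5845 -0.0479  0.029 ]
(316.5, 235) [ 0.5906 -0.1034  0.029 ]
(316.5, 264) [ 0.593  -0.1253  0.033 ]
```

```bash
python3 - <<'E'
import cv2
im=cv2.imread("pics/w2.png")[120:365,240:400]
cv2.imwrite("pics/w2z.png",cv2.resize(im,None,fx=2.4,fy=2.4,interpolation=cv2.INTER_CUBIC))
E
```

```text
(no output)
```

View pics/w2z.png

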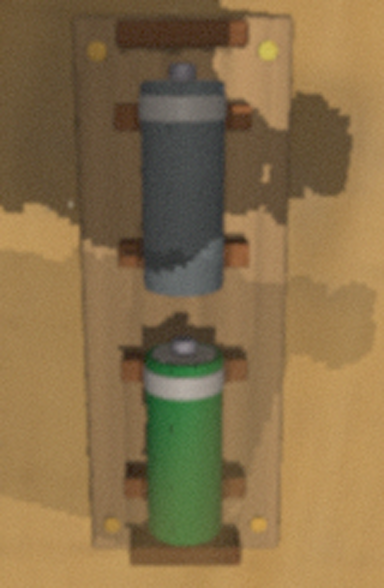

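The crop shows the green cell's nub face centred at about (184,354) and its flat-end edge at about (183,545).

```bash
python3 - <<'E'
from h import *
import pickle
np.set_printoptions(precision=4,suppress=True)
c,o=pickle.load(open("w2.pkl","rb"))
Z=lambda a,b:(240+a/2.4,120+b/2.4)
a=onz(c,Z(184,354),.029);b=onz(c,Z(183,545),.042)
g1=onz(c,Z(183,293),.042);r0=onz(c,Z(181,17),.012);r1=onz(c,Z(185,547),.012)
print("face",a,"flat",b,"len",np.linalg.norm((a-b)[:2]),"grey flat top",g1,"rest",r0,r1,np.linalg.norm(r1-r0))
v=(r0-r1)[:2];print("rest yaw",np.degrees(np.arctan2(v[1],v[0])), "rest ctr",(r0+r1)/2)
ax=np.array([np.cos(np.radians(96.1)),np.sin(np.radians(96.1)),0])
ctr=((a-ax*.032)+(b+ax*.032))/2; ctr[2]=.029; print("ctr",ctr)
# cross-check in top
ct=bot.calibration("top"); print(proj(ct,ctr))
rot=toolR(96.1,-12)
tcp=ctr+rot.apply([0,0,.004])
print("tcp",tcp); pre=tcp-rot.apply([0,0,.07])
plan(pre,rot,7,.6)
plan(tcp,rot,5,.6,start=(pre,rot))
E
```

```text
face [ 0.5936 -0.1296  0.029 ] flat [ 0.6001 -0.1919  0.042 ] len 0.06269892596005858 grey flat top [ 0.5907 -0.1054  0.042 ] rest [ 0.5812 -0.0249  0.012 ] [ 0.6029 -0.2114  0.012 ] 0.18774128013218847
rest yaw 96.65266382453673 rest ctr [ 0.592  -0.1181  0.012 ]
ctr [ 0.5969 -0.1608  0.029 ]
[[385.647  235.0248]]
tcp [ 0.597  -0.1616  0.0251]
[[0.6,-6.4,-0.3,9.5,0.01,-1.72,0.06],[0.6,-6.1,-0.3,9.7,0.01,-1.72,0.06],[0.6,-5.8,-0.3,9.9,0.01,-1.72,0.06],[0.6,-5.5,-0.3,10.1,0.01,-1.72,0.06],[0.6,-5.2,-0.3,10.2,0.01,-1.72,0.06],[0.6,-4.9,-0.3,10.4,0.01,-1.72,0.06],[0.6,-4.6,-0.4,10.5,0.01,-1.72,0.06]]
[[0.6,0.0,-0.0,14.0,0.0,0.0,0.0],[0.6,0.0,0.0,14.0,0.0,0.0,0.0],[0.6,-0.0,0.0,14.0,0.0,0.0,0.0],[0.6,-0.0,0.0,14.0,0.0,0.0,0.0],[0.6,-0.0,0.0,14.0,0.0,0.0,0.0]]
```

Emit:
{"name": "move_arm", "arguments": {
  "deltas": [
    [0.6,-6.4,-0.3,9.5,0,-1.72,0],
    [0.6,-6.1,-0.3,9.7,0,-1.72,0],
    [0.6,-5.8,-0.3,9.9,0,-1.72,0],
    [0.6,-5.5,-0.3,10,0,-1.72,0],
    [0.6,-5.2,-0.3,10.2,0,-1.72,0],
    [0.6,-4.9,-0.3,10.4,0,-1.72,0],
    [0.6,-4.6,-0.4,10.5,0,-1.72,0],
    [0.6,0,0,14,0,0,0],
    [0.6,0,0,14,0,0,0],
    [0.6,0,0,14,0,0,0]
  ]
}}

```text
clock: 4.22
eef_pos: [0.5968, -0.1557, 0.0522]
tool_rot: [0.662, 0.742, -0.07, 0.078]
ft_force: [1.1, 0.0, -0.1]
grip_width: 0.0509
grasp_force: 0.0
```

Emit:
{"name": "move_arm", "arguments": {
  "deltas": [
    [0.6,0,0,14,0,0,0],
    [0.6,0,0,14,0,0,0],
    [0.6,0,0,0,0,0,0],
    [0.6,0,0,0,0,0,0]
  ]
}}

```text
clock: 4.55
eef_pos: [0.5966, -0.1619, 0.0245]
tool_rot: [0.662, 0.742, -0.07, 0.077]
ft_force: [-0.1, 0.4, -0.0]
grip_width: 0.0513
grasp_force: 0.0
```

```bash
python3 - <<'E'
from h import *
o=bot.get_obs();print(o["eef_pos"],R.from_quat(o["tool_rot"]).as_matrix().round(3).tolist(),o["ft_force"].round(1),o["grip_width"])
E
```

```text
[ 0.59655878 -0.1619335   0.02448001] [[-0.111, 0.994, 0.022], [0.972, 0.113, -0.207], [-0.208, -0.002, -0.978]] [-0.1  0.4 -0. ] 0.051252917341800756
```

Pose is good and nothing is touched. Close, then lift.

Emit:
{"name": "move_arm", "arguments": {
  "deltas": [
    [0.3,0,0,0,0,0,0],
    [0.25,0,0,0,0,0,0],
    [0,0,0,0,0,0,0],
    [0,0,0,0,0,0,0],
    [0,0,0,0,0,0,0],
    [0,0,0,0,0,0,0],
    [0,0,0,0,0,0,0]
  ]
}}

```text
clock: 5.13
eef_pos: [0.5986, -0.1627, 0.0267]
tool_rot: [0.663, 0.742, -0.069, 0.079]
ft_force: [-0.6, 2.6, 5.8]
grip_width: 0.0237
grasp_force: 59.0
```

Emit:
{"name": "move_arm", "arguments": {
  "deltas": [
    [0,-0.8,0,-4,0,0,0],
    [0,-1.6,0,-8,0,0,0],
    [0,-3,0,-15,0,0,0],
    [0,-5,0,-23,0,0,0],
    [0,-5,0,-23,0,0,0],
    [0,-5,0,-23,0,0,0],
    [0,0,0,0,0,0,0],
    [0,0,0,0,0,0,0]
  ]
}}

```text
clock: 5.8
eef_pos: [0.5984, -0.1635, 0.1252]
tool_rot: [0.663, 0.741, -0.069, 0.08]
ft_force: [-1.3, 0.2, -1.5]
grip_width: 0.0242
grasp_force: 58.9
```

```bash
python3 - <<'E'
from h import *
o=bot.get_obs();print(o["clock"],o["eef_pos"],o["ft_force"].round(2),o["grip_width"],o["grasp_force"])
c=bot.calibration("wrist");im=bot.camera("wrist")
cv2.imwrite("pics/w3.png",im)
for a in outline("fresh_cell","wrist",2): print(round(a[0],2),a[1])
s=bot.camera("side");cv2.imwrite("pics/s3.png",s)
for a in outline("fresh_cell","side",3): print(round(a[0],2),a[1])
for a in outline("spent_cell","side",3): print(round(a[0],2),a[1])
E
```

```text
5.8 [ 0.59835134 -0.16347968  0.12519548] [-1.34  0.16 -1.51] 0.024194696909358895 58.93517196178436
0.88 [281.7, 232.2, 69.5, 164.9]
0.7 [344.2, 250.2, 15.3, 31.6]
0.63 [374.8, 235.0, 12.4, 5.5]
0.83 [322.3, 256.0, 19.8, 23.9]
```

View pics/w3.png

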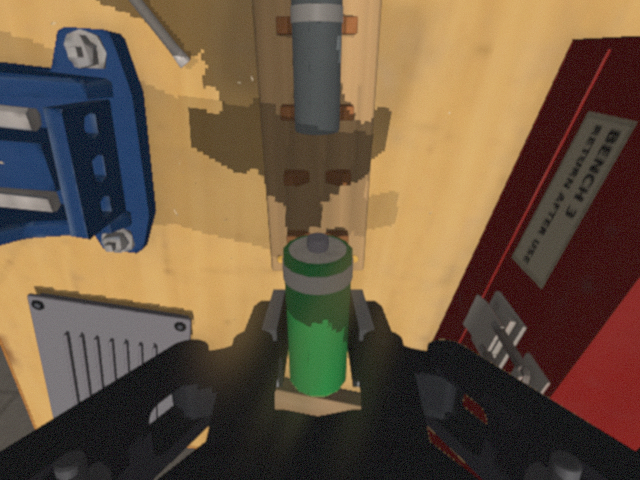

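The cell is held squarely between the pads at (318,320), with its nub toward the camera at (318,240); the grey cell is undisturbed on the rest. Next I fit the cell's pose in the tool frame.

```bash
python3 - <<'E'
from h import *
im=cv2.imread("pics/w3.png")
for u in (310,318):
    print(u,[(v,*im[v,u]) for v in list(range(226,300,2))+list(range(380,416,2))])
hsv=cv2.cvtColor(im,cv2.COLOR_BGR2HSV);m=cv2.inRange(hsv,(50,120,30),(75,255,255))
for r in list(range(240,400,8)):
    x=np.nonzero(m[r,270:370])[0]+270
    if len(x):print(r,x.min(),x.max(),end="; ")
E
```

```text
310 [(226, np.uint8(62), np.uint8(88), np.uint8(112)), (228, np.uint8(84), np.uint8(121), np.uint8(155)), (230, np.uint8(87), np.uint8(125), np.uint8(157)), (232, np.uint8(78), np.uint8(110), np.uint8(141)), (234, np.uint8(67), np.uint8(74), np.uint8(87)), (236, np.uint8(71), np.uint8(66), np.uint8(71)), (238, np.uint8(66), np.uint8(64), np.uint8(67)), (240, np.uint8(66), np.uint8(70), np.uint8(70)), (242, np.uint8(71), np.uint8(66), np.uint8(69)), (244, np.uint8(77), np.uint8(75), np.uint8(77)), (246, np.uint8(72), np.uint8(71), np.uint8(74)), (248, np.uint8(72), np.uint8(71), np.uint8(76)), (250, np.uint8(72), np.uint8(69), np.uint8(75)), (252, np.uint8(83), np.uint8(86), np.uint8(92)), (254, np.uint8(89), np.uint8(97), np.uint8(103)), (256, np.uint8(91), np.uint8(98), np.uint8(101)), (258, np.uint8(89), np.uint8(96), np.uint8(101)), (260, np.uint8(91), np.uint8(96), np.uint8(103)), (262, np.uint8(81), np.uint8(92), np.uint8(93)), (264, np.uint8(42), np.uint8(65), np.uint8(39)), (266, np.uint8(35), np.uint8(67), np.uint8(31)), (268, np.uint8(35), np.uint8(71), np.uint8(34)), (270, 
[... 3902 characters left out ...]
0), np.uint8(98)), (398, np.uint8(79), np.uint8(107), np.uint8(130)), (400, np.uint8(99), np.uint8(133), np.uint8(161)), (402, np.uint8(98), np.uint8(132), np.uint8(160)), (404, np.uint8(98), np.uint8(132), np.uint8(161)), (406, np.uint8(100), np.uint8(133), np.uint8(159)), (408, np.uint8(98), np.uint8(130), np.uint8(157)), (410, np.uint8(100), np.uint8(133), np.uint8(159)), (412, np.uint8(95), np.uint8(127), np.uint8(153)), (414, np.uint8(89), np.uint8(121), np.uint8(150))]
248 285 285; 256 285 289; 264 287 332; 272 298 327; 296 286 311; 304 287 318; 312 287 312; 320 288 327; 328 288 345; 336 289 345; 344 290 346; 352 291 345; 360 290 345; 368 294 344; 376 293 344; 384 295 340; 392 305 332;
```

```bash
python3 - <<'E'
from h import *
from scipy.optimize import least_squares
o=bot.get_obs();c=bot.calibration("wrist");Rt=R.from_quat(o["tool_rot"]);p=o["eef_pos"]
def pts(q,P):
    s,z,ph=q; r=R.from_euler('y',ph,degrees=True)
    return proj(c,p+Rt.apply(r.apply(P)+[s/1000,0,z/1000]))
def res(q,rf=.0125):
    a=pts(q,np.array([[-.032,0,-.013],[.032,0,-rf],[.032,.013,0],[.032,-.013,0],[.037,0,.004]]))
    th=np.linspace(0,2*np.pi,60)
    d=pts(q,np.c_[0*th-.032,.013*np.cos(th),.013*np.sin(th)])[:,1].max()
    return [d-396.5,a[1,1]-263.5,abs(a[2,0]-a[3,0])-67,(a[4,1]-233)*.7]
for rf in(.012,.0125,.013):
    f=least_squares(res,[0,-3,0],args=(rf,));print(rf,f.x,f.fun)
print(Rt.inv().as_matrix()@np.array([0,0,1]))
print("pitch tool",np.degrees(np.arcsin(Rt.as_matrix()[2,0])))
E
```

```text
0.012 [-1.38395205  3.65244021  8.70174427] [-0.01300411 -0.03520736  0.04590224  0.07212793]
0.0125 [-1.36300322  3.7429698   8.36653756] [ 0.02145648  0.05519166 -0.07507404 -0.11488002]
0.013 [-1.34534719  3.83562229  8.03049506] [ 0.05689194  0.13922123 -0.19744753 -0.29446412]
[-0.2076281  -0.00335639 -0.97820208]
pitch tool -11.983388673910488
```

```bash
python3 - <<'E'
from h import *
im=cv2.imread("pics/s3.png")[205:305,295:415]
cv2.imwrite("pics/s3z.png",cv2.resize(im,None,fx=6,fy=6,interpolation=cv2.INTER_CUBIC))
c=bot.calibration("side");o=bot.get_obs();Rt=R.from_quat(o["tool_rot"]);p=o["eef_pos"]
for n,q in (("tcp",[0,0,0]),("tip+",[.0,.012,.008]),("tip-",[0,-.012,.008]),("z-3 nub",None),("z+3.7 nub",None)):
    if q is None:
        zz,ph=(-.0023,12) if "-3" in n else (.0037,8.4); r=R.from_euler('y',ph,degrees=True)
        for x in (-.032,.032):
            u=proj(c,p+Rt.apply(r.apply([x,0,0])+[-.0013,0,zz]))[0]; print(n,x,(u-[295,205])*6)
    else: print(n,(proj(c,p+Rt.apply(q))[0]-[295,205])*6)
E
```

```text
tcp [324.07900907 374.04361772]
tip+ [359.28375662 384.54966354]
tip- [290.30610952 403.53777644]
z-3 nub -0.032 [364.94590045 442.46818326]
z-3 nub 0.032 [287.83376204 302.07759583]
z+3.7 nub -0.032 [365.72782354 453.29096256]
z+3.7 nub 0.032 [288.42710407 321.33337734]
```

View pics/s3z.png

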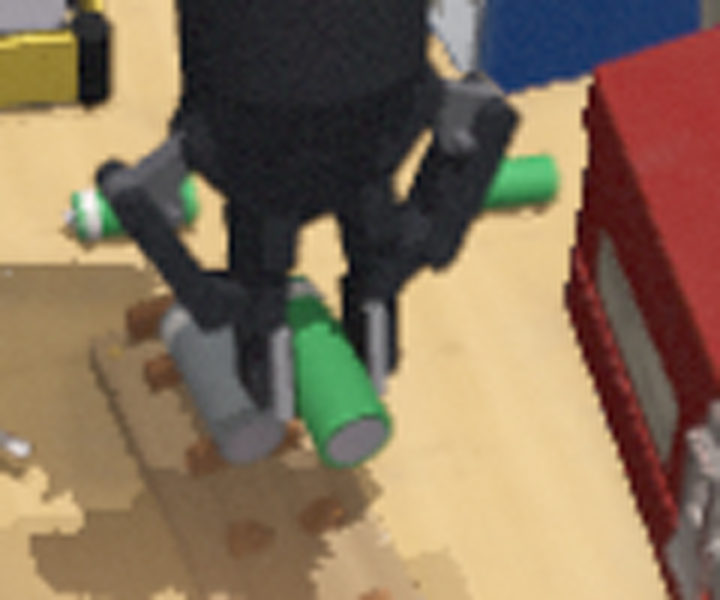

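The side view shows the cell squarely held, with its flat end at crop (358,440) and close to the fingertips. Next: bring it slanted to above the lamp.

```bash
cat >> h.py <<'E'
L0=np.array([.5274,.2062,0]); YAW=84.6
S,ZC,PHI=0.0,-.0015,10.
LX=np.array([np.cos(np.radians(YAW)),np.sin(np.radians(YAW)),0]); LY=np.array([-LX[1],LX[0],0])
def pose_for(fx,fz,a,y=0):
    "TCP pose putting flat-end centre at lamp (fx,y,fz) mm with cell slant a deg"
    rot=toolR(YAW,a-PHI); A=np.radians(a)
    F=L0+LX*fx/1000+LY*y/1000+[0,0,fz/1000]
    C=F+.032*(LX*np.cos(A)+np.array([0,0,np.sin(A)]))
    return C-rot.apply([S,0,ZC]),rot
def fx_for(t,a,fz=34):
    A=np.radians(a); return -35-t+(7-(fz-33)*np.sin(A))/np.cos(A)
def state():
    o=bot.get_obs();Rt=R.from_quat(o["tool_rot"]);M=Rt.as_matrix();a=np.degrees(np.arcsin(M[2,0]))+PHI;A=np.radians(a)
    C=o["eef_pos"]+Rt.apply([S,0,ZC]); F=C-.032*(LX*np.cos(A)+np.array([0,0,np.sin(A)]))-L0
    f=o["ft_force"]
    print("t %.2f slant %.1f F lamp x %.1f y %.1f z %.1f yaw %.1f force lx %.1f ly %.1f z %.1f grip %.4f %.0f tau_y %.2f"%(o["clock"],a,F@LX*1e3,F@LY*1e3,F[2]*1e3,np.degrees(np.arctan2(M[1,0],M[0,0])),f@LX,f@LY,f[2],o["grip_width"],o["grasp_force"],o["ft_torque"]@LY))
    return o
E
python3 - <<'E'
from h import *
state()
plan(*pose_for(14,80,25),14,0)
print(fx_for(0,25),fx_for(8,25),fx_for(8,0))
E
```

```text
t 6.05 slant -2.0 F lamp x -392.6 y -103.0 z 124.0 yaw 96.4 force lx -0.1 ly 0.5 z -0.6 grip 0.0239 59 tau_y -0.29
[[0,29.6,-1.3,-4.1,-0.04,1.92,0.85],[0,29.7,-1.7,-3.1,-0.04,1.92,0.85],[0,29.7,-2.2,-2.1,-0.04,1.92,0.85],[0,29.7,-2.6,-1.2,-0.04,1.92,0.85],[0,29.7,-3.0,-0.2,-0.04,1.92,0.85],[0,29.7,-3.5,0.8,-0.04,1.92,0.85],[0,29.6,-3.9,1.8,-0.04,1.92,0.85],[0,29.4,-4.4,2.8,-0.04,1.92,0.85],[0,29.2,-4.8,3.8,-0.04,1.92,0.85],[0,29.0,-5.2,4.8,-0.04,1.92,0.85],[0,28.8,-5.7,5.7,-0.04,1.92,0.85],[0,28.5,-6.1,6.7,-0.04,1.92,0.85],[0,28.1,-6.5,7.7,-0.04,1.92,0.85],[0,27.8,-7.0,8.5,-0.04,1.92,0.85]]
-27.742662225417554 -35.742662225417554 -36.0
```

Emit:
{"name": "move_arm", "arguments": {
  "deltas": [
    [0,29.6,-1.3,-4,0,1.9,0.85],
    [0,29.7,-1.7,-3,0,1.9,0.85],
    [0,29.7,-2.2,-2,0,1.9,0.85],
    [0,29.7,-2.6,-1.2,0,1.9,0.85],
    [0,29.7,-3,-0.2,0,1.9,0.85],
    [0,29.7,-3.5,0.8,0,1.9,0.85],
    [0,29.6,-3.9,1.8,0,1.9,0.85],
    [0,29.4,-4.4,2.8,0,1.9,0.85],
    [0,29.2,-4.8,3.8,0,1.9,0.85],
    [0,29,-5.2,4.8,0,1.9,0.85]
  ]
}}

```text
clock: 6.88
eef_pos: [0.5503, 0.1325, 0.1001]
tool_rot: [0.718, 0.693, 0.046, -0.041]
ft_force: [1.1, -0.9, -0.6]
grip_width: 0.0241
grasp_force: 58.8
```

Emit:
{"name": "move_arm", "arguments": {
  "deltas": [
    [0,28.8,-5.7,5.7,0,1.9,0.85],
    [0,28.5,-6.1,6.7,0,1.9,0.85],
    [0,28,-6.5,7.7,0,1.9,0.85],
    [0,27.8,-7,8.5,0,1.9,0.85],
    [0,0,0,0,0,0,0],
    [0,0,0,0,0,0,0]
  ]
}}

```text
clock: 7.38
eef_pos: [0.5314, 0.2495, 0.091]
tool_rot: [0.733, 0.668, 0.091, -0.088]
ft_force: [-0.3, -0.8, -1.3]
grip_width: 0.024
grasp_force: 59.0
```

```bash
python3 - <<'E'
from h import *
o=state()
for n in("side","wrist"):
    cv2.imwrite(f"pics/{n}4.png",bot.camera(n))
a=cv2.imread("pics/side4.png")[125:245,225:345];b=cv2.imread("pics/wrist4.png")[100:420,200:440]
a=cv2.resize(a,(440,440),interpolation=cv2.INTER_CUBIC);b=cv2.resize(b,(330,440),interpolation=cv2.INTER_CUBIC)
im=np.hstack([a,b]);cv2.imwrite("pics/c4.png",cv2.convertScaleAbs(im,alpha=1.5,beta=15))
c=bot.calibration("wrist");cs=bot.calibration("side")
for n,P in(("hood topfront",[-26,0,62]),("walltop",[33,0,43]),("hoodL",[-26,23,62]),("hoodR",[-26,-23,62]),("wallL",[33,20,43]),("wallR",[33,-20,43])):
    Q=L0+LX*P[0]/1e3+LY*P[1]/1e3+[0,0,P[2]/1e3];u=proj(c,Q)[0];s=proj(cs,Q)[0];print(n,"wr",(u-[200,100])*1.375+[440,0],"side",(s-[225,125])*440/120)
E
```

```text
t 7.38 slant 24.5 F lamp x 14.0 y 0.1 z 79.1 yaw 84.7 force lx -0.8 ly 0.2 z -1.3 grip 0.0240 59 tau_y 0.32
hood topfront wr [603.02357552 466.6362423 ] side [213.25938692 237.33336671]
walltop wr [603.19202722 294.31002003] side [208.28448756 208.24845934]
hoodL wr [540.02988302 466.4112669 ] side [179.83940412 240.24066265]
hoodR wr [666.11708715 466.86157419] side [246.52976493 234.43908531]
wallL wr [553.2419291  294.23971967] side [180.59595611 210.60219532]
wallR wr [653.20486597 294.38040869] side [235.87028324 205.90345669]
```

View pics/c4.png

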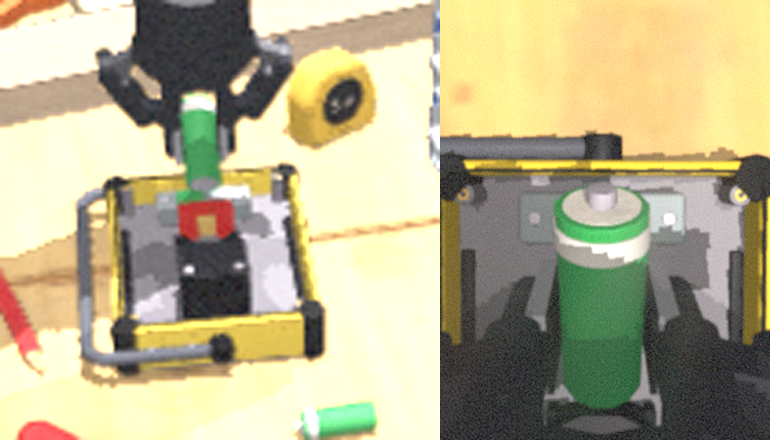

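The side view matches the lamp model: the hood's front edge is at (178–247, 237) and the red wall at (207,208). The wrist view has the cell centred on the bay at column 602, against a predicted 603.

```bash
python3 - <<'E'
from h import *
cs=bot.calibration("side");c=bot.calibration("wrist")
A=np.radians(24.5);F=L0+LX*.014+[0,0,.0791];ax=LX*np.cos(A)+np.array([0,0,np.sin(A)])
print("F side",(proj(cs,F)[0]-[225,125])*440/120,"face side",(proj(cs,F+.064*ax)[0]-[225,125])*440/120)
for h,q in((.064,"face"),(.069,"tip"),(0,"F")): print(q,(proj(c,F+h*ax)[0]-[200,100])*1.375+[440,0])
p1=pose_for(-8,47,25)
plan(*p1,6,0)
plan(*pose_for(-24,36,25),6,0,start=p1)
E
```

```text
F side [207.19123361 182.93551601] face side [198.51353676 104.55995997]
face [602.55577094 201.38766931]
tip [602.52531455 184.58363597]
F [602.87264525 376.22015129]
[[0,-4.8,-0.1,4.4,-0.05,0.08,-0.01],[0,-4.8,-0.2,4.4,-0.05,0.08,-0.01],[0,-4.8,-0.2,4.3,-0.05,0.08,-0.01],[0,-4.8,-0.1,4.4,-0.05,0.08,-0.01],[0,-4.7,-0.2,4.3,-0.05,0.08,-0.01],[0,-4.8,-0.2,4.4,-0.05,0.08,-0.01]]
[[0,-3.1,0.0,1.1,0.0,0.0,0.0],[0,-3.0,0.0,1.1,0.0,0.0,0.0],[0,-3.1,0.0,1.1,0.0,0.0,0.0],[0,-3.0,0.0,1.1,0.0,0.0,0.0],[0,-3.1,0.0,1.0,0.0,0.0,0.0],[0,-3.0,0.0,1.1,0.0,0.0,0.0]]
```

Emit:
{"name": "move_arm", "arguments": {
  "deltas": [
    [0,-4.8,-0.2,4.4,0,0,0],
    [0,-4.8,-0.2,4.4,0,0,0],
    [0,-4.8,-0.2,4.4,0,0,0],
    [0,-4.8,-0.2,4.4,0,0,0],
    [0,-4.8,-0.2,4.4,0,0,0],
    [0,-4.8,-0.2,4.4,0,0.5,0],
    [0,0,0,0,0,0,0]
  ]
}}

```text
clock: 8.07
eef_pos: [0.5282, 0.2265, 0.0578]
tool_rot: [0.734, 0.666, 0.094, -0.091]
ft_force: [-0.4, 0.2, -1.6]
grip_width: 0.0238
grasp_force: 59.0
```

Emit:
{"name": "move_arm", "arguments": {
  "deltas": [
    [0,-3,0,1.1,0,0,0],
    [0,-3,0,1.1,0,0,0],
    [0,-3,0,1.1,0,0,0],
    [0,-3,0,1.1,0,0,0],
    [0,-3,0,1.1,0,0,0],
    [0,0,0,0,0,0,0],
    [0,0,0,0,0,0,0]
  ]
}}

```text
clock: 8.65
eef_pos: [0.5282, 0.2149, 0.0503]
tool_rot: [0.733, 0.667, 0.096, -0.09]
ft_force: [0.1, 0.5, -1.0]
grip_width: 0.0239
grasp_force: 59.0
```

```bash
python3 - <<'E'
from h import *
o=state()
p1=pose_for(-34,34,25)
plan(*p1,8,0)
E
```

```text
t 8.65 slant 25.1 F lamp x -20.6 y 0.0 z 38.2 yaw 84.5 force lx 0.5 ly -0.1 z -1.0 grip 0.0239 59 tau_y 0.33
[[0,-1.7,0.0,0.1,-0.03,-0.02,-0.01],[0,-1.8,0.0,0.1,-0.03,-0.02,-0.01],[0,-1.7,0.0,0.1,-0.03,-0.02,-0.01],[0,-1.8,0.0,0.1,-0.03,-0.02,-0.01],[0,-1.7,0.0,0.1,-0.03,-0.02,-0.01],[0,-1.8,0.0,0.0,-0.03,-0.02,-0.01],[0,-1.7,0.0,0.1,-0.03,-0.02,-0.01],[0,-1.8,0.1,0.0,-0.03,-0.02,-0.01]]
```

Emit:
{"name": "move_arm", "arguments": {
  "deltas": [
    [0,-1.8,0,0.1,0,0,0],
    [0,-1.8,0,0.1,0,0,0],
    [0,-1.8,0,0.1,0,0,0],
    [0,-1.8,0,0.1,0,0,0],
    [0,-1.8,0,0.1,0,0,0],
    [0,-1.5,0,0,0,0,0]
  ]
}}

```text
clock: 9.15
eef_pos: [0.5272, 0.205, 0.0471]
tool_rot: [0.733, 0.667, 0.096, -0.09]
ft_force: [0.3, 2.6, 0.2]
grip_width: 0.0238
grasp_force: 59.0
```

```bash
python3 - <<'E'
from h import *
o=state()
E
```

```text
t 9.15 slant 25.2 F lamp x -30.6 y 0.0 z 35.0 yaw 84.5 force lx 2.6 ly -0.1 z 0.2 grip 0.0238 59 tau_y -0.37
```

Emit:
{"name": "move_arm", "arguments": {
  "deltas": [
    [0,-1.5,0,0.1,0,0,0],
    [0,-1.5,0,0.1,0,0,0],
    [0,-1.5,0,0.1,0,0,0]
  ]
}}

```text
clock: 9.4
eef_pos: [0.5272, 0.2034, 0.047]
tool_rot: [0.732, 0.667, 0.098, -0.092]
ft_force: [-0.6, 8.0, 3.7]
grip_width: 0.0238
grasp_force: 59.1
```

```bash
python3 - <<'E'
from h import *
o=state()
E
```

```text
t 9.40 slant 25.5 F lamp x -32.1 y -0.0 z 34.7 yaw 84.7 force lx 7.9 ly 1.3 z 3.7 grip 0.0238 59 tau_y -1.47
```

Emit:
{"name": "move_arm", "arguments": {
  "deltas": [
    [0,-1.5,0,0.1,0,0,0],
    [0,-1.5,0,0.1,0,0,0],
    [0,-1.5,0,0.1,0,0,0]
  ]
}}

```text
clock: 9.65
eef_pos: [0.5272, 0.2007, 0.0467]
tool_rot: [0.732, 0.668, 0.1, -0.093]
ft_force: [-3.3, 11.5, 6.8]
grip_width: 0.0236
grasp_force: 59.3
```

```bash
sed -i 's/^L0=.*/&; L0=L0-.0024*np.array([np.cos(np.radians(84.6)),np.sin(np.radians(84.6)),0])/' h.py; python3 - <<'E'
from h import *
o=state()
E
```

```text
t 9.65 slant 25.7 F lamp x -32.3 y -0.3 z 34.3 yaw 84.7 force lx 11.1 ly 4.4 z 6.8 grip 0.0236 59 tau_y -2.20
```

Emit:
{"name": "move_arm", "arguments": {
  "deltas": [
    [0,-1.5,-0.5,0,0,0,0],
    [0,-1.5,-0.5,0,0,0,0],
    [0,-1.5,0,0,0,0,0]
  ]
}}

```text
clock: 9.9
eef_pos: [0.527, 0.1979, 0.0466]
tool_rot: [0.731, 0.668, 0.102, -0.093]
ft_force: [-2.6, 13.8, 8.7]
grip_width: 0.0241
grasp_force: 59.3
```

```bash
python3 - <<'E'
from h import *
o=state()
E
```

```text
t 9.90 slant 25.9 F lamp x -35.1 y -0.4 z 34.1 yaw 84.8 force lx 13.5 ly 3.9 z 8.7 grip 0.0241 59 tau_y -2.95
```

Emit:
{"name": "move_arm", "arguments": {
  "deltas": [
    [0,0,0,0,0,0,0],
    [0,0,0,0,0,0,0]
  ]
}}

```text
clock: 10.07
eef_pos: [0.527, 0.1979, 0.0467]
tool_rot: [0.731, 0.668, 0.102, -0.093]
ft_force: [-1.4, 12.9, 8.1]
grip_width: 0.0242
grasp_force: 59.3
```

```bash
python3 - <<'E'
from h import *
o=state()
E
```

```text
t 10.07 slant 25.9 F lamp x -35.1 y -0.4 z 34.2 yaw 84.9 force lx 12.7 ly 2.6 z 8.1 grip 0.0242 59 tau_y -2.76
```

```bash
python3 - <<'E'
from h import *
o=state()
for a,z,t in((13,34.5,8.4),):
    plan(*pose_for(fx_for(t,a,z)-.7,z,a),6,0)
E
```

```text
t 10.07 slant 25.9 F lamp x -35.1 y -0.4 z 34.2 yaw 84.9 force lx 12.7 ly 2.6 z 8.1 grip 0.0242 59 tau_y -2.76
[[0,-0.3,-0.1,1.0,-0.01,-2.14,0.04],[0,-0.3,-0.0,1.1,-0.01,-2.14,0.04],[0,-0.2,-0.1,1.0,-0.01,-2.14,0.04],[0,-0.2,-0.0,1.1,-0.01,-2.14,0.04],[0,-0.2,-0.1,1.1,-0.01,-2.14,0.04],[0,-0.1,-0.0,1.0,-0.01,-2.14,0.04]]
```

Emit:
{"name": "move_arm", "arguments": {
  "deltas": [
    [0,-0.3,-0.1,1,0,-2.1,0],
    [0,-0.3,0,1,0,-2.1,0],
    [0,-0.3,-0.1,1,0,-2.1,0],
    [0,-0.2,0,1,0,-2.1,0],
    [0,-0.2,0,1,0,-2.1,0],
    [0,-0.1,0,1,0,-2.1,0],
    [0,0,0,0,0,0,0]
  ]
}}

```text
clock: 10.65
eef_pos: [0.5275, 0.1994, 0.0398]
tool_rot: [0.737, 0.675, 0.021, -0.019]
ft_force: [-0.5, 14.0, 4.9]
grip_width: 0.0239
grasp_force: 59.5
```

```bash
python3 - <<'E'
from h import *
o=state()
for a,z,t in((6,34,8.6),):
    plan(*pose_for(fx_for(t,a,z),z,a),4,0)
E
```

```text
t 10.65 slant 13.2 F lamp x -35.5 y -0.7 z 34.0 yaw 84.9 force lx 13.9 ly 1.8 z 4.9 grip 0.0239 60 tau_y -2.88
[[0,-0.2,-0.2,1.0,0.01,-1.81,0.09],[0,-0.2,-0.2,1.0,0.01,-1.81,0.09],[0,-0.1,-0.2,1.0,0.01,-1.81,0.09],[0,-0.2,-0.1,1.0,0.01,-1.81,0.09]]
```

Emit:
{"name": "move_arm", "arguments": {
  "deltas": [
    [0,-0.8,0,0.6,0,-1.2,0],
    [0,-0.8,0,0.6,0,-1.2,0],
    [0,-0.6,0,0.6,0,-1.2,0],
    [0,-0.4,0,0.5,0,-1,0],
    [0,0,0,0,0,0,0]
  ]
}}

```text
clock: 11.07
eef_pos: [0.5275, 0.1974, 0.0372]
tool_rot: [0.738, 0.675, -0.008, 0.007]
ft_force: [-0.5, 17.2, 4.7]
grip_width: 0.0238
grasp_force: 59.5
```

```bash
python3 - <<'E'
from h import *
o=state()
E
```

```text
t 11.07 slant 8.8 F lamp x -38.0 y -1.0 z 33.8 yaw 84.9 force lx 17.1 ly 2.1 z 4.7 grip 0.0238 60 tau_y -3.40
```

Emit:
{"name": "move_arm", "arguments": {
  "deltas": [
    [0,0.7,0,0,0,0,0],
    [0,0.6,0,0,0,0,0],
    [0,0,0,0,0,0,0]
  ]
}}

```text
clock: 11.32
eef_pos: [0.5276, 0.198, 0.0372]
tool_rot: [0.738, 0.675, -0.008, 0.007]
ft_force: [-0.8, 16.0, 4.6]
grip_width: 0.0239
grasp_force: 59.5
```

```bash
python3 - <<'E'
from h import *
o=state()
plan(*pose_for(fx_for(8.6,3.5,33.5),33.5,3.5),4,0)
E
```

```text
t 11.32 slant 8.8 F lamp x -37.4 y -0.9 z 33.8 yaw 84.9 force lx 15.9 ly 2.3 z 4.6 grip 0.0239 60 tau_y -3.21
[[0,0.2,-0.2,0.8,0.01,-1.32,0.07],[0,0.3,-0.2,0.8,0.01,-1.32,0.07],[0,0.3,-0.3,0.8,0.01,-1.32,0.07],[0,0.3,-0.2,0.8,0.01,-1.32,0.07]]
```

Emit:
{"name": "move_arm", "arguments": {
  "deltas": [
    [0,0.2,-0.2,0.8,0,-1.3,0],
    [0,0.2,-0.2,0.8,0,-1.3,0],
    [0,0.2,-0.2,0.8,0,-1.3,0],
    [0,0,0,0,0,0,0]
  ]
}}

```text
clock: 11.65
eef_pos: [0.5277, 0.1989, 0.0345]
tool_rot: [0.737, 0.674, -0.033, 0.031]
ft_force: [1.9, 14.9, 2.4]
grip_width: 0.024
grasp_force: 59.7
```

```bash
python3 - <<'E'
from h import *
o=state()
plan(*pose_for(fx_for(8.6,0,33.2),33.2,0),4,0)
E
```

```text
t 11.65 slant 4.8 F lamp x -36.6 y -1.0 z 33.4 yaw 84.9 force lx 15.0 ly -0.5 z 2.4 grip 0.0240 60 tau_y -3.10
[[0,0.1,-0.3,0.7,0.04,-1.2,0.06],[0,0.1,-0.2,0.7,0.04,-1.2,0.06],[0,0.1,-0.3,0.7,0.04,-1.2,0.06],[0,0.0,-0.2,0.7,0.04,-1.2,0.06]]
```

Emit:
{"name": "move_arm", "arguments": {
  "deltas": [
    [0,0,-0.2,0.7,0,-1.2,0],
    [0,0,-0.2,0.7,0,-1.2,0],
    [0,0,-0.1,0.6,0,-1.2,0],
    [0,0,0,0.4,0,-0.8,0],
    [0,0,0,0,0,0,0]
  ]
}}

```text
clock: 12.07
eef_pos: [0.5277, 0.1986, 0.0317]
tool_rot: [0.736, 0.672, -0.061, 0.057]
ft_force: [2.5, 14.8, 1.8]
grip_width: 0.0237
grasp_force: 59.6
```

```bash
python3 - <<'E'
from h import *
o=state()
cv2.imwrite("pics/wrist5.png",bot.camera("wrist"));cv2.imwrite("pics/side5.png",bot.camera("side"))
c=bot.calibration("wrist");cs=bot.calibration("side")
for n,P in(("tip",[33,0,33]),("tip raised",[33,0,39]),("wallL",[33,20,43]),("wallR",[33,-20,43])):
    Q=L0+LX*(P[0]+2.4)/1e3+LY*P[1]/1e3+[0,0,P[2]/1e3];print(n,proj(c,Q)[0],(proj(cs,Q)[0]-[240,145])*[6,6])
b=cv2.imread("pics/wrist5.png")[100:420,200:440]
a=cv2.resize(cv2.imread("pics/side5.png")[155:235,240:320],(440,440),interpolation=cv2.INTER_CUBIC);b=cv2.resize(b,(330,440),interpolation=cv2.INTER_CUBIC)
cv2.imwrite("pics/c5.png",cv2.convertScaleAbs(np.hstack([a,b]),alpha=1.7,beta=20))
E
```

```text
t 12.07 slant 0.4 F lamp x -36.9 y -1.0 z 33.0 yaw 84.8 force lx 15.0 ly -1.1 z 1.8 grip 0.0237 60 tau_y -3.18
tip [319.10752777 227.99182501] [252.23093956 238.89218868]
tip raised [319.21679188 234.7548308 ] [251.39187208 228.04484678]
wallL [259.85413294 239.4618292 ] [205.52065546 224.62177416]
wallR [378.66610601 239.73851609] [295.96955439 216.93292913]
```

View pics/c5.png

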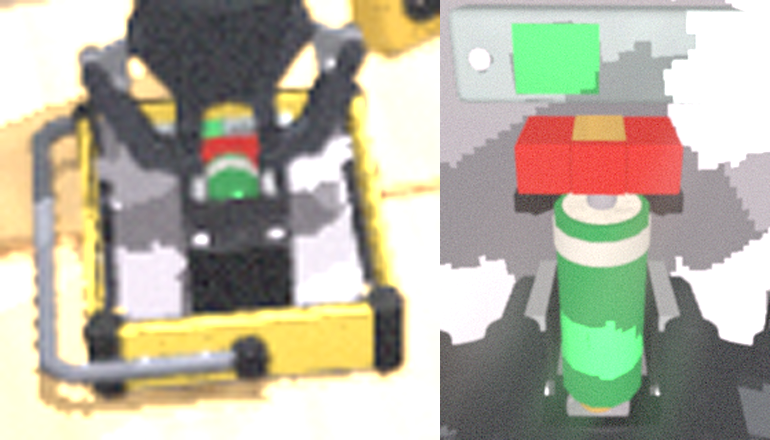

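The cell lies behind the red wall with its nub at crop (602,200), just in front of the pocket and below the wall's top. It is about 1 mm to the right of the wall's middle. Next I lower it onto the ribs and centre it.

Emit:
{"name": "move_arm", "arguments": {
  "deltas": [
    [0,0,-0.4,0.5,0,0,0],
    [0,0,-0.4,0.5,0,0,0],
    [0,0,-0.2,0.5,0,0,0],
    [0,0,0,0,0,0,0]
  ]
}}

```text
clock: 12.5
eef_pos: [0.5275, 0.1983, 0.0312]
tool_rot: [0.736, 0.672, -0.059, 0.058]
ft_force: [3.4, 15.0, 5.1]
grip_width: 0.024
grasp_force: 59.7
```

```bash
python3 - <<'E'
from h import *
o=state();print(o["eef_pos"])
E
```

```text
t 12.50 slant 0.5 F lamp x -37.2 y -0.8 z 32.4 yaw 84.8 force lx 15.3 ly -1.9 z 5.1 grip 0.0240 60 tau_y -3.12
[0.52751048 0.19826171 0.03116149]
```

Emit:
{"name": "move_arm", "arguments": {
  "deltas": [
    [0,0.6,0,0.1,0,0,0],
    [0,0.6,0,0.1,0,0,0],
    [0,0.6,0,0.1,0,0,0],
    [0,0.6,0,0.1,0,0,0],
    [0,0,0,0,0,0,0]
  ]
}}

```text
clock: 12.92
eef_pos: [0.5276, 0.1986, 0.0308]
tool_rot: [0.736, 0.671, -0.061, 0.059]
ft_force: [2.2, 10.9, 8.7]
grip_width: 0.0241
grasp_force: 59.8
```

```bash
python3 - <<'E'
from h import *
o=state()
E
```

```text
t 12.92 slant 0.3 F lamp x -36.9 y -0.9 z 32.2 yaw 84.7 force lx 11.0 ly -1.2 z 8.7 grip 0.0241 60 tau_y -1.96
```

```bash
cat > fit.py <<'E'
from h import *
def measure(tag):
    o=bot.get_obs();c=bot.calibration("wrist");im=bot.camera("wrist");cv2.imwrite(f"pics/{tag}.png",im)
    g=im[:,312:326].astype(int).mean(1)
    print("rows:",[(v,*g[v].astype(int)) for v in list(range(232,300,2))+list(range(384,404,2))])
    return c
def predict(c,fx,fz,a,l0):
    A=np.radians(a);ax=LX*np.cos(A)+np.array([0,0,np.sin(A)]);n=-LX*np.sin(A)+np.array([0,0,np.cos(A)])
    F=l0+LX*fx/1e3+[0,0,fz/1e3]
    P=[F+.064*ax+.0125*n,F+.069*ax-.004*n,F+.069*ax+.004*n]
    th=np.linspace(0,2*np.pi,60);d=proj(c,[F+.013*(np.cos(t)*n+np.sin(t)*LY) for t in th])[:,1].max()
    return proj(c,P)[:,1].round(1),d.round(1)
E
python3 - <<'E'
from fit import *
state();c=measure("w6")
l0=L0+LX*.0024
for fx,fz,a in((-36,33,0),(-36,33,3),(-36,35,0),(-36,33,5),(-36,37,0),(-36,37,-3)): print(fx,fz,a,predict(c,fx,fz,a,l0))
for P in([33,0,43],[33,0,39.5]): print(P,proj(c,l0+LX*P[0]/1e3+[0,0,P[2]/1e3]))
E
```

```text
t 12.92 slant 0.3 F lamp x -36.9 y -0.9 z 32.2 yaw 84.7 force lx 11.0 ly -1.2 z 8.7 grip 0.0241 60 tau_y -1.96
rows: [(232, np.int64(29), np.int64(33), np.int64(131)), (234, np.int64(30), np.int64(33), np.int64(131)), (236, np.int64(28), np.int64(33), np.int64(131)), (238, np.int64(32), np.int64(36), np.int64(132)), (240, np.int64(28), np.int64(32), np.int64(131)), (242, np.int64(51), np.int64(52), np.int64(128)), (244, np.int64(101), np.int64(98), np.int64(111)), (246, np.int64(106), np.int64(103), np.int64(107)), (248, np.int64(105), np.int64(101), np.int64(106)), (250, np.int64(106), np.int64(104), np.int64(111)), (252, np.int64(115), np.int64(122), np.int64(129)), (254, np.int64(119), np.int64(128), np.int64(136)), (256, np.int64(120), np.int64(129), np.int64(136)), (258, np.int64(120), np.int64(129), np.int64(137)), (260, np.int64(122), np.int64(133), np.int64(139)), (262, np.int64(81), np.int64(106), np.int64(86)), (264, np.int64(51), np.int64(94), np.int64(41)), (266, np.int64(57), np.int64(102), np.int64(45)), (268, np.int64(56), np.int64(100), np.int64(43)), (270, np.int64(5
[... 983 characters left out ...]
int64(42)), (394, np.int64(54), np.int64(98), np.int64(40)), (396, np.int64(53), np.int64(98), np.int64(63)), (398, np.int64(58), np.int64(101), np.int64(120)), (400, np.int64(72), np.int64(101), np.int64(120)), (402, np.int64(102), np.int64(101), np.int64(108))]
-36 33 0 (array([258.3, 225.3, 234.2]), np.float64(396.7))
-36 33 3 (array([265.1, 228.9, 239.3]), np.float64(397.8))
-36 35 0 (array([261.1, 227.4, 236.6]), np.float64(400.7))
-36 33 5 (array([270. , 231.7, 243.2]), np.float64(398.5))
-36 37 0 (array([264.1, 229.6, 239. ]), np.float64(404.8))
-36 37 -3 (array([257.7, 226.5, 234.3]), np.float64(403.6))
[33, 0, 43] [[319.6188284 241.5471963]]
[33, 0, 39.5] [[319.5167335 237.1790991]]
```

Fitting the image gives a remaining slant of about 1–2°, so the nub is probably catching the roof's edge. I'll back off a little and tip it further down.

Emit:
{"name": "move_arm", "arguments": {
  "deltas": [
    [0,-0.9,0,0,0,0,0],
    [0,-0.9,0,0.2,0,-0.8,0],
    [0,0,0,0.4,0,-0.8,0],
    [0,0,0,0.4,0,-0.8,0],
    [0,0,0,0,0,0,0]
  ]
}}

```text
clock: 13.38
eef_pos: [0.5275, 0.1985, 0.0305]
tool_rot: [0.735, 0.67, -0.075, 0.072]
ft_force: [1.9, 13.7, 10.5]
grip_width: 0.0246
grasp_force: 60.6
```

```bash
python3 - <<'E'
from h import *
o=state()
E
```

```text
t 13.38 slant -2.0 F lamp x -37.0 y -0.9 z 33.0 yaw 84.7 force lx 13.8 ly -0.6 z 10.5 grip 0.0246 61 tau_y -2.62
```

Emit:
{"name": "move_arm", "arguments": {
  "deltas": [
    [0,0.6,0,-0.3,0,0,0],
    [0,0.6,0,-0.3,0,0,0],
    [0,0.6,0,0,0,0,0],
    [0,0.6,0,0,0,0,0],
    [0,0,0,0,0,0,0]
  ]
}}

```text
clock: 13.8
eef_pos: [0.5275, 0.1986, 0.0305]
tool_rot: [0.735, 0.67, -0.077, 0.073]
ft_force: [1.9, 8.6, 11.2]
grip_width: 0.0243
grasp_force: 60.5
```

```bash
python3 - <<'E'
from fit import *
state();c=measure("w7") if 0 else None
E
```

```text
t 13.80 slant -2.2 F lamp x -36.8 y -0.8 z 33.2 yaw 84.7 force lx 8.7 ly -1.1 z 11.2 grip 0.0243 60 tau_y -1.66
```

```bash
python3 - <<'E'
from fit import *
from scipy.optimize import least_squares
def edges(im,c0=312,c1=326):
    g=im[:,c0:c1].astype(float).mean(1); sat=g[:,1]-g[:,2]   # green minus red
    r=[]
    for lo,hi in((254,270),(270,282),(288,302),(388,404)):
        d=np.abs(np.diff(sat[lo:hi])); v=np.arange(lo,hi-1)+.5; w=d*(d>d.max()*.3); r.append(round(float((v*w).sum()/w.sum()),2))
    hsv=cv2.cvtColor(im,cv2.COLOR_BGR2HSV);w=[]
    for row in (285,340,370):
        x=im[row].astype(int); 
        if row==285: m=(x.min(1)>75)&(x.max(1)-x.min(1)<40); 
        else: m=(x[:,1]-x[:,2]>25)
        i=np.nonzero(m[270:370])[0]+270; w.append((i.min(),i.max()))
    return r,w
state();c=bot.calibration("wrist");im=bot.camera("wrist");cv2.imwrite("pics/w7.png",im)
for t in("w3","wrist4","wrist5","w6","w7"): print(t,edges(cv2.imread(f"pics/{t}.png")))
# wall edge row
g=im[:,290:300].astype(int).mean(1);print("wall",[(v,*g[v].astype(int)) for v in range(234,250,2)])
E
```

```text
t 13.80 slant -2.2 F lamp x -36.8 y -0.8 z 33.2 yaw 84.7 force lx 8.7 ly -1.1 z 11.2 grip 0.0243 60 tau_y -1.66
w3 ([263.52, 276.32, 294.55, 395.93], [(np.int64(289), np.int64(346)), (np.int64(288), np.int64(346)), (np.int64(291), np.int64(344))])
wrist4 ([264.74, 276.48, 294.77, 395.48], [(np.int64(288), np.int64(359)), (np.int64(289), np.int64(346)), (np.int64(283), np.int64(344))])
wrist5 ([262.97, 275.39, 293.79, 395.67], [(np.int64(271), np.int64(369)), (np.int64(288), np.int64(347)), (np.int64(289), np.int64(345))])
w6 ([262.05, 274.48, 293.35, 396.51], [(np.int64(270), np.int64(369)), (np.int64(288), np.int64(347)), (np.int64(289), np.int64(346))])
w7 ([263.83, 276.49, 294.77, 395.51], [(np.int64(270), np.int64(369)), (np.int64(288), np.int64(347)), (np.int64(289), np.int64(345))])
wall [(234, np.int64(32), np.int64(33), np.int64(130)), (236, np.int64(32), np.int64(35), np.int64(130)), (238, np.int64(29), np.int64(32), np.int64(129)), (240, np.int64(29), np.int64(33), np.int64(128)), (242, np.int64(32), np.int64(36), np.int64(129)), (244, np.int64(33), np.int64(37), np.int64(129)), (246, np.int64(76), np.int64(81), np.int64(130)), (248, np.int64(118), np.int64(127), np.int64(136))]
```

```bash
python3 - <<'E'
from fit import *
im=cv2.imread("pics/w7.png").astype(int)
def runs(row,lo=240,hi=400):
    # label pixels: R red, W bright grey, G green, K dark, D mid grey, B brass
    s=""
    for u in range(lo,hi):
        b,g,r=im[row,u]
        s+= "R" if r-g>60 and g-b<30 else "B" if r-b>35 else "G" if g-r>20 else "W" if g>118 else "D" if g>85 else "m" if g>50 else "K"
    out=[];p=lo
    for i in range(1,len(s)+1):
        if i==len(s) or s[i]!=s[i-1]:
            if lo+i-p>1: out.append(f"{s[i-1]}{p}-{lo+i-1}")
            p=lo+i
    print(row,' '.join(out))
for r in (198,204,210,230,240,246,248,250,252,254,258,262): runs(r)
c=bot.calibration("wrist")
for P in([33,20,43],[33,-20,43],[33,6.5,43],[33,-6.5,43]): print(P,proj(c,L0+LX*(P[0]+2.4)/1e3+LY*P[1]/1e3+[0,0,P[2]/1e3]))
E
```

```text
198 m240-257 R258-295 B296-334 R335-371 D373-381 W384-399
204 m240-255 R256-294 B295-335 R336-374 m376-387 W389-399
210 m240-252 R254-376 m378-387 W389-399
230 m240-253 R254-376 m377-399
240 m240-254 R255-375 m377-399
246 m240-252 K253-255 B256-258 B262-271 R272-273 R277-282 B283-294 R297-334 B335-362 R363-366 R368-373 K375-377 m378-399
248 m240-252 K253-282 G283-288 W289-305 D306-328 W329-345 G347-351 K353-377 m378-399
250 m240-253 K254-281 G283-287 W289-307 D308-326 W327-345 G347-352 K354-357 K359-371 K373-377 m378-399
252 m240-253 K254-281 G283-288 W290-310 D311-325 W326-344 D345-346 G347-351 K353-376 m377-399
254 m240-253 K254-279 m280-282 G283-289 W291-344 G346-351 m352-353 K354-376 m377-399
258 m240-266 K267-272 m273-280 D281-283 G284-293 D294-295 W296-339 G341-351 D352-353 m354-359 K360-362 m365-399
262 m240-281 D282-283 G284-303 D304-305 W306-329 D330-332 G333-350 D351-354 m355-359 m361-399
[33, 20, 43] [[258.98709548 245.8192596 ]]
[33, -20, 43] [[380.27259437 245.76376675]]
[33, 6.5, 43] [[299.9683715  245.80050907]]
[33, -6.5, 43] [[339.3861317  245.78247391]]
```

```bash
cat >> fit.py <<'E'
from scipy.optimize import least_squares
def fitcell(c,rows,wallrow,l0=None,tilt=None):
    l0=L0+LX*.0024 if l0 is None else l0
    w=proj(c,l0+LX*.033+[0,0,.043])[0,1]; off=wallrow-w
    def res(q,rf=.0125):
        fx,fz,a=q;A=np.radians(a);ax=LX*np.cos(A)+np.array([0,0,np.sin(A)]);n=-LX*np.sin(A)+np.array([0,0,np.cos(A)])
        F=l0+LX*fx/1e3+[0,0,fz/1e3];P=proj(c,[F+.064*ax+rf*n,F+.064*ax+.004*n])[:,1]+off
        d=proj(c,[F+.013*(np.cos(t)*n+np.sin(t)*LY) for t in np.linspace(0,2*np.pi,60)])[:,1].max()+off
        return [P[0]-rows[0],P[1]-rows[1],d-rows[2]]
    for rf in(.012,.0125,.013):
        f=least_squares(res,[-36,33,0],args=(rf,));print("rf",rf,"off %.1f"%off,f.x.round(2))
E
python3 - <<'E'
from fit import *
c=bot.calibration("wrist")
fitcell(c,[263.83,253.3,395.5],246.3)
for d in (-.002,.002):
    c2=dict(c);c2["position"]=c["position"]+R.from_quat(c["orientation"]).apply([0,0,d]);print("cam z",d);fitcell(c2,[263.83,253.3,395.5],246.3)
E
```

```text
rf 0.012 off 0.5 [-40.6   29.17  -1.99]
rf 0.0125 off 0.5 [-41.9   28.37  -3.29]
rf 0.013 off 0.5 [-43.04  27.68  -4.48]
cam z -0.002
rf 0.012 off 0.5 [-39.64  30.92  -1.99]
rf 0.0125 off 0.5 [-40.94  30.12  -3.28]
rf 0.013 off 0.5 [-42.08  29.44  -4.48]
cam z 0.002
rf 0.012 off 0.5 [-41.55  27.41  -1.99]
rf 0.0125 off 0.5 [-42.86  26.61  -3.29]
rf 0.013 off 0.5 [-44.    25.92  -4.48]
```

Emit:
{"name": "move_arm", "arguments": {
  "deltas": [
    [0,0.2,0,-1,0,0,0],
    [0,0.2,0,-1,0,0,0],
    [0,0.2,0,-1,0,0,0],
    [0,0,0,0,0,0,0]
  ]
}}

```text
clock: 14.18
eef_pos: [0.5268, 0.2009, 0.0311]
tool_rot: [0.735, 0.67, -0.077, 0.072]
ft_force: [2.8, 12.2, 0.5]
grip_width: 0.024
grasp_force: 59.2
```

```bash
python3 - <<'E'
from h import *
print(state()["eef_pos"])
E
```

```text
t 14.18 slant -2.0 F lamp x -34.6 y 0.1 z 33.7 yaw 84.7 force lx 12.4 ly -1.6 z 0.5 grip 0.0240 59 tau_y -2.83
[0.52682681 0.20089626 0.03110111]
```

Friction from pressing down was the block; it now slides freely. Continue easing forward.

Emit:
{"name": "move_arm", "arguments": {
  "deltas": [
    [0,0.5,0,0,0,0,0],
    [0,0.5,0,0,0,0,0],
    [0,0.5,0,0,0,0,0],
    [0,0,0,0,0,0,0]
  ]
}}

```text
clock: 14.52
eef_pos: [0.5268, 0.2019, 0.0309]
tool_rot: [0.735, 0.67, -0.077, 0.072]
ft_force: [2.7, 11.6, 0.8]
grip_width: 0.0238
grasp_force: 59.2
```

```bash
python3 - <<'E'
from h import *
print(state()["eef_pos"])
E
```

```text
t 14.52 slant -2.1 F lamp x -33.6 y 0.2 z 33.6 yaw 84.7 force lx 11.8 ly -1.6 z 0.8 grip 0.0238 59 tau_y -2.47
[0.52681248 0.20192089 0.03092339]
```

Emit:
{"name": "move_arm", "arguments": {
  "deltas": [
    [0,0.6,0,-0.1,0,0,0],
    [0,0.6,0,-0.1,0,0,0],
    [0,0.6,0,-0.1,0,0,0],
    [0,0.6,0,-0.1,0,0,0],
    [0,0,0,0,0,0,0]
  ]
}}

```text
clock: 14.93
eef_pos: [0.5269, 0.2035, 0.0308]
tool_rot: [0.735, 0.67, -0.078, 0.072]
ft_force: [2.6, 9.5, 2.2]
grip_width: 0.0242
grasp_force: 59.3
```

```bash
python3 - <<'E'
from h import *
print(state()["eef_pos"])
E
```

```text
t 14.93 slant -2.2 F lamp x -32.0 y 0.2 z 33.5 yaw 84.7 force lx 9.7 ly -1.7 z 2.2 grip 0.0242 59 tau_y -2.13
[0.52690225 0.2035277  0.0308458 ]
```

Emit:
{"name": "move_arm", "arguments": {
  "deltas": [
    [0,0.6,0,-0.1,0,0,0],
    [0,0.6,0,-0.1,0,0,0],
    [0,0.6,0,-0.1,0,0,0],
    [0,0,0,0,0,0,0]
  ]
}}

```text
clock: 15.27
eef_pos: [0.5269, 0.2039, 0.0308]
tool_rot: [0.735, 0.67, -0.079, 0.073]
ft_force: [3.4, 6.7, 2.8]
grip_width: 0.0237
grasp_force: 59.4
```

```bash
python3 - <<'E'
from h import *
print(state()["eef_pos"])
E
```

```text
t 15.27 slant -2.4 F lamp x -31.6 y 0.3 z 33.6 yaw 84.7 force lx 7.0 ly -2.7 z 2.8 grip 0.0237 59 tau_y -1.43
[0.52685648 0.20393012 0.03080244]
```

The nub is on its contact, since the force fell without motion. Unload the arm before opening.

Emit:
{"name": "move_arm", "arguments": {
  "deltas": [
    [0,0.7,0.2,-0.2,0,0,0],
    [0,0.7,0.2,-0.2,0,0,0],
    [0,0.7,0.2,-0.2,0,0,0],
    [0,0.5,0.2,0,0,0,0],
    [0,0,0,0,0,0,0]
  ]
}}

```text
clock: 15.68
eef_pos: [0.5268, 0.204, 0.0307]
tool_rot: [0.735, 0.669, -0.081, 0.074]
ft_force: [3.2, 2.6, 6.6]
grip_width: 0.0236
grasp_force: 59.8
```

```bash
python3 - <<'E'
from h import *
print(state()["eef_pos"])
E
```

```text
t 15.68 slant -2.6 F lamp x -31.5 y 0.4 z 33.7 yaw 84.6 force lx 2.9 ly -3.0 z 6.6 grip 0.0236 60 tau_y -0.57
[0.52680643 0.20396039 0.0307084 ]
```

Emit:
{"name": "move_arm", "arguments": {
  "deltas": [
    [0,0.3,0.4,-0.7,0,0,0],
    [0,0.2,0.4,-0.7,0,0,0],
    [0,0,0,0,0,0,0],
    [0.32,0,0,0,0,0,0],
    [0.36,0,0,0,0,0,0],
    [0.42,0,0,0,0,0,0],
    [0.46,0,0,0,0,0,0],
    [0.46,0,0,0,0,0,0]
  ]
}}

```text
clock: 16.35
eef_pos: [0.5241, 0.2032, 0.0295]
tool_rot: [0.735, 0.669, -0.085, 0.073]
ft_force: [0.5, 0.6, -0.5]
grip_width: 0.0394
grasp_force: 0.0
```

```bash
python3 - <<'E'
from fit import *
print(state()["eef_pos"])
plan(bot.get_obs()["eef_pos"]+LX*.02+[0,0,.11],toolR(YAW,-12),6,.46)
E
```

```text
t 16.35 slant -2.9 F lamp x -32.5 y 3.0 z 32.6 yaw 84.7 force lx 0.7 ly -0.5 z -0.5 grip 0.0394 0 tau_y -0.20
[0.5241285  0.20318717 0.02949388]
[[0.46,-0.8,-0.1,-18.6,-0.07,0.14,0.02],[0.46,-0.8,-0.1,-18.6,-0.07,0.14,0.02],[0.46,-0.7,-0.1,-18.6,-0.07,0.14,0.02],[0.46,-0.7,-0.1,-18.6,-0.07,0.14,0.02],[0.46,-0.7,-0.0,-18.7,-0.07,0.14,0.02],[0.46,-0.6,-0.0,-18.6,-0.07,0.14,0.02]]
```

Emit:
{"name": "move_arm", "arguments": {
  "deltas": [
    [0.55,0,1.5,0,0,0,0],
    [0.55,0,1,-4,0,0,0],
    [0.55,-0.5,0,-12,0,0,0],
    [0.55,-0.8,0,-20,0,0,0],
    [0.55,-0.8,0,-25,0,0,0],
    [0.55,-0.8,0,-25,0,0,0],
    [0.55,0,0,-25,0,0,0],
    [0.55,0,0,0,0,0,0],
    [0.55,0,0,0,0,0,0]
  ]
}}

```text
clock: 17.1
eef_pos: [0.5316, 0.2261, 0.1412]
tool_rot: [0.735, 0.669, -0.082, 0.074]
ft_force: [-0.3, 0.3, -0.4]
grip_width: 0.0469
grasp_force: 0.0
```

```bash
cat > chk.py <<'E'
from fit import *
import sys
o=state();c=bot.calibration("wrist");im=bot.camera("wrist");cv2.imwrite(f"pics/{sys.argv[1]}.png",im)
# predicted rows at lamp centre column for seated cell
l0=L0+LX*.0024
for n,P in(("hood",[-26,0,62]),("wall",[33,0,43]),("seat face top",[32,0,46]),("seat nub base top",[32,0,37]),("hang+3 face",[32,0,49]),("tip top",[37,0,37]),("cyl mid top",[0,0,46])):print(n,proj(c,l0+LX*P[0]/1e3+[0,0,P[2]/1e3])[0].round(1))
def lab(p):
    b,g,r=map(int,p); return "R" if r-g>60 and g-b<30 else "B" if r-b>35 else "G" if g-r>20 and g-b>15 else "W" if g>118 else "D" if g>85 else "m" if g>50 else "K"
def runs(s,lo):
    out=[];p=0
    for i in range(1,len(s)+1):
        if i==len(s) or s[i]!=s[i-1]:
            if i-p>1: out.append(f"{s[i-1]}{lo+p}-{lo+i-1}")
            p=i
    return ' '.join(out)
u0=int(proj(c,l0+[0,0,.046])[0,0])
for u in(u0-8,u0,u0+6): print("col",u,runs("".join(lab(im[v,u]) for v in range(100,400)),100))
for P in([33,0,43],[27,0,45],[10,0,46]):
    v=int(proj(c,l0+LX*P[0]/1e3+[0,0,P[2]/1e3])[0,1]); print("row",v,runs("".join(lab(im[v,u]) for u in range(220,420)),220))
E
python3 chk.py w8
```

```text
t 17.10 slant -2.6 F lamp x -9.0 y -2.3 z 144.1 yaw 84.7 force lx 0.3 ly 0.4 z -0.4 grip 0.0469 0 tau_y -0.28
hood [316.3 293.4]
wall [316.3 200.3]
seat face top [316.3 203.5]
seat nub base top [316.3 198.3]
hang+3 face [316.3 205.4]
tip top [316.3 191. ]
cyl mid top [316.3 247.8]
col 308 K100-106 B107-116 K117-119 m120-135 G136-162 m163-170 B171-180 R181-201 G203-209 W210-219 G220-285 B287-290 K291-305 K307-310 K312-314 m315-336 B337-399
col 316 K100-106 B107-116 K117-119 m120-169 B170-181 R182-201 G203-209 W210-219 G220-285 B287-290 K291-294 K298-300 K304-306 m307-312 m314-336 B337-339 B341-399
col 322 K100-106 B107-116 K117-119 m120-170 B171-181 R182-201 G203-208 W209-218 G219-284 m285-286 m288-290 K291-294 K296-298 m299-336 B337-399
row 200 B220-224 K226-233 D235-278 K280-281 R283-333 R335-336 R338-340 R342-343 B344-345 K346-347 D349-394 K396-399 K401-403 B404-414 K415-416 B417-419
row 210 B220-225 K227-234 D236-280 m281-286 K287-289 m290-292 D293-295 W296-331 D332-335 m336-338 K339-341 m342-347 D348-392 K394-395 K397-398 K400-402 B403-413 B415-419
row 234 B220-228 K230-237 D239-292 m293-294 G295-330 D331-362 W363-389 K392-394 m395-397 B400-410 B412-419
```

```bash
python3 - <<'E'
from h import *
l0=L0+LX*.0012
p=l0+LX*.015+[0,0,.064]
plan(p+[0,0,.02],toolR(YAW,0),6,0)
plan(p,toolR(YAW,0),3,0,start=(p+[0,0,.02],toolR(YAW,0)))
E
```

```text
[[0,1.1,-0.2,9.2,-0.04,2.12,0.01],[0,0.8,-0.2,9.3,-0.04,2.12,0.01],[0,0.5,-0.2,9.3,-0.04,2.12,0.01],[0,0.1,-0.2,9.3,-0.04,2.12,0.01],[0,-0.3,-0.2,9.3,-0.04,2.12,0.01],[0,-0.6,-0.2,9.3,-0.04,2.12,0.01]]
[[0,0.0,0.0,6.7,0.0,0.0,0.0],[0,0.0,0.0,6.7,0.0,0.0,0.0],[0,0.0,0.0,6.6,0.0,0.0,0.0]]
```

Emit:
{"name": "move_arm", "arguments": {
  "deltas": [
    [0,1.1,-0.2,9.2,0,2.1,0],
    [0,0.8,-0.2,9.2,0,2.1,0],
    [0,0.5,-0.2,9.2,0,2.1,0],
    [0,0,-0.2,9.3,0,2.1,0],
    [0,-0.3,-0.2,9.3,0,2.1,0],
    [0,-0.6,-0.2,9.3,0,2.1,0],
    [0,0,0,7,0,0,0],
    [0,0,0,7,0,0,0],
    [0,0,0,4,0,0,0],
    [0,0,0,0,0,0,0]
  ]
}}

```text
clock: 17.98
eef_pos: [0.5274, 0.2195, 0.0642]
tool_rot: [0.739, 0.673, -0.004, -0.001]
ft_force: [-0.9, 0.4, 0.4]
grip_width: 0.0003
grasp_force: 0.0
```

Emit:
{"name": "move_arm", "arguments": {
  "deltas": [
    [0,0,0,2,0,0,0],
    [0,0,0,1.5,0,0,0],
    [0,0,0,1.5,0,0,0],
    [0,0,0,1,0,0,0],
    [0,0,0,0,0,0,0]
  ]
}}

```text
clock: 18.4
eef_pos: [0.5282, 0.2196, 0.0598]
tool_rot: [0.739, 0.673, -0.003, -0.001]
ft_force: [-0.3, 0.3, -0.9]
grip_width: -0.0002
grasp_force: 0.0
```

Emit:
{"name": "move_arm", "arguments": {
  "deltas": [
    [0,0,0,1.5,0,0,0],
    [0,0,0,1,0,0,0],
    [0,0,0,0,0,0,0]
  ]
}}

```text
clock: 18.65
eef_pos: [0.5281, 0.2194, 0.0572]
tool_rot: [0.74, 0.673, -0.003, -0.001]
ft_force: [0.7, -0.9, 0.2]
grip_width: 0.0001
grasp_force: 0.0
```

Emit:
{"name": "move_arm", "arguments": {
  "deltas": [
    [0,0,0,1,0,0,0],
    [0,0,0,1,0,0,0],
    [0,0,0,0,0,0,0]
  ]
}}

```text
clock: 18.9
eef_pos: [0.5281, 0.2194, 0.0551]
tool_rot: [0.74, 0.673, -0.003, -0.001]
ft_force: [-0.6, 0.9, -0.1]
grip_width: -0.0003
grasp_force: 0.0
```

Emit:
{"name": "move_arm", "arguments": {
  "deltas": [
    [0,0,0,1,0,0,0],
    [0,0,0,0.5,0,0,0],
    [0,0,0,0,0,0,0]
  ]
}}

```text
clock: 19.15
eef_pos: [0.5284, 0.2195, 0.0542]
tool_rot: [0.74, 0.673, -0.002, -0.001]
ft_force: [-0.9, -0.3, 2.5]
grip_width: -0.0001
grasp_force: 1.1
```

Emit:
{"name": "move_arm", "arguments": {
  "deltas": [
    [0,0,0,1,0,0,0],
    [0,0,0,0.5,0,0,0],
    [0,0,0,0,0,0,0]
  ]
}}

```text
clock: 19.4
eef_pos: [0.5287, 0.2195, 0.0538]
tool_rot: [0.74, 0.673, -0.002, -0.0]
ft_force: [-2.1, -1.9, 9.0]
grip_width: 0.0001
grasp_force: 4.3
```

Contact came at a tip height of 46.2 mm, which is the seated cell's top. I'll check the flat-end side the same way.

Emit:
{"name": "move_arm", "arguments": {
  "deltas": [
    [0,0,0,-4,0,0,0],
    [0,0,0,-4,0,0,0],
    [0,-7,0,0,0,0,0],
    [0,-8,0,0,0,0,0],
    [0,-7,0,0,0,0,0],
    [0,0,0,3,0,0,0],
    [0,0,0,2,0,0,0],
    [0,0,0,0,0,0,0],
    [0,0,0,0,0,0,0]
  ]
}}

```text
clock: 20.15
eef_pos: [0.5259, 0.1975, 0.0549]
tool_rot: [0.74, 0.673, -0.003, -0.001]
ft_force: [0.1, 0.4, -0.1]
grip_width: 0.0002
grasp_force: 0.0
```

Emit:
{"name": "move_arm", "arguments": {
  "deltas": [
    [0,0,0,1,0,0,0],
    [0,0,0,0.5,0,0,0],
    [0,0,0,0,0,0,0]
  ]
}}

```text
clock: 20.4
eef_pos: [0.5263, 0.1978, 0.0542]
tool_rot: [0.739, 0.673, -0.002, -0.001]
ft_force: [-0.9, -0.5, 1.1]
grip_width: -0.0002
grasp_force: 1.0
```

Emit:
{"name": "move_arm", "arguments": {
  "deltas": [
    [0,0,0,0.8,0,0,0],
    [0,0,0,0,0,0,0]
  ]
}}

```text
clock: 20.57
eef_pos: [0.5266, 0.1977, 0.0539]
tool_rot: [0.739, 0.673, -0.002, -0.0]
ft_force: [-0.6, -1.3, 4.4]
grip_width: -0.0002
grasp_force: 2.4
```

Emit:
{"name": "move_arm", "arguments": {
  "deltas": [
    [0,0,0,-5,0,0,0],
    [0,2,0,-15,0,0,0],
    [0,3,0,-25,0,0,0],
    [0,3,0,-25,0,0,0],
    [0,3,0,-25,0,0,0],
    [0,3,0,-10,0,0,0],
    [0,0,0,0,0,0,0],
    [0,0,0,0,0,0,0]
  ]
}}

```text
clock: 21.23
eef_pos: [0.528, 0.212, 0.1577]
tool_rot: [0.739, 0.673, -0.003, -0.001]
ft_force: [-0.1, 0.1, 0.0]
grip_width: 0.0003
grasp_force: 0.0
```

```bash
python3 chk.py w9; python3 - <<'E'
from h import *
c=bot.calibration("wrist");l0=L0+LX*.0024
print("flat top seat",proj(c,l0-LX*.032+[0,0,.046]),proj(c,l0-LX*.036+[0,0,.046]))
bot.camera("side");bot.camera("top")
for q in("spent_cell","screwdriver","lamp_cover","tape_measure"):
    for a in outline(q,"top",1):print(q,round(a[0],2),a[1])
E
```

```text
t 21.23 slant 9.8 F lamp x -23.3 y -0.1 z 153.8 yaw 84.6 force lx 0.1 ly 0.1 z 0.0 grip 0.0003 0 tau_y 0.10
hood [320.1 293.3]
wall [320.2 204.4]
seat face top [320.2 206.6]
seat nub base top [320.2 204.4]
hang+3 face [320.2 207.4]
tip top [320.2 197.4]
cyl mid top [320.1 250.7]
col 312 B100-105 K106-121 B122-129 B131-132 D133-135 m136-145 D146-147 G148-171 m172-183 B184-186 R187-205 G207-212 D213-214 W215-221 D222-223 G224-288 m289-340 K341-385 B387-399
col 320 B100-105 K107-109 m110-111 m113-116 K117-118 m119-122 B123-128 B130-132 D133-136 W137-139 D140-141 D143-144 W145-156 m158-163 D166-168 D170-171 m172-183 B184-186 R187-205 G207-212 W214-222 G224-288 K290-385 B386-399
col 326 B100-106 K107-122 B123-132 D133-134 W135-139 D140-141 D143-144 W145-168 D169-172 m173-183 B184-186 R187-204 G207-212 D213-214 W215-217 D218-219 W220-221 G223-288 m289-334 K335-399
row 204 B220-224 K225-226 B227-235 K236-243 m244-289 R291-345 m347-365 W367-391 m393-398 K399-400 B402-409 B412-419
row 213 B220-225 B227-235 K237-244 m245-286 K287-298 m299-300 D301-334 K336-348 m349-350 W352-390 m392-395 m397-398 K399-400 B402-409 B411-419
row 237 B220-227 B229-237 K239-244 m245-246 W248-258 W260-281 D282-298 m299-300 G301-333 D334-351 W352-387 D388-389 K391-392 m393-395 K396-398 B400-419
flat top seat [[321.36409286 291.67390223]] [[321.34659909 296.64693441]]
spent_cell 0.75 [343.3, 232.6, 24.8, 9.9]
screwdriver 0.62 [299.6, 287.5, 30.1, 27.7]
lamp_cover 0.81 [424.0, 271.5, 62.3, 52.4]
```

```bash
python3 -c "
from workcell import bot
print(bot.job_done())"
```

```text
the job is handed in; nothing more can be done
None
```

The green cell is loaded, released and handed in at about 21 s: it lies level on both ribs with its nub forward in the pocket. During tipping the stud briefly reached its stop at about 17 N, and I backed it off at once. I never touched the grey cell, cover, screwdriver or tape measure, though the final top view did not pick up the tape measure.

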